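# Bring the magnifier and lamp onto a guitar tuner

## Robot

A 7-joint arm with a two-finger parallel gripper is mounted at the origin on the work surface. World frame = base frame: x ahead of the robot, y to its left, z up, the work surface at z = 0. Lengths are in m, angles in rad, forces in N, time in s.
With the tool pointing down it reaches from about 0.4 to 0.85 m from the base axis. Payload 6.9 kg.
Tool frame: the origin (TCP) lies midway between the tips of the shut fingers; the grasp point (between the pads) lies 19 mm behind it; z points along the fingers, y is the direction in which the jaws open and shut (so a half turn about z gives the same grasp; the last joint's range is limited). The gripper opens to 85 mm and grips with 20 to 120 N. Pads are 22 mm wide; open, the fingers measure 114 mm over their backs; the gripper's body (76 mm by 85 mm) begins 54 mm behind the grasp point. The pads swing forward as they close: fully open they stand 13 mm farther back than shut.
Start: joints at [1.371, 0.507, -0.238, 1.5, 0.126, 1.149, -0.155], TCP at [0.188, -0.596, 0.196] pointing down, gripper open.
Joint ranges: [-3.08, 3.08], [-0.24, 2.05], [-1.43, 1.35], [0, 2.5], [-1.52, 4.66], [0.17, 1.96], [-2.89, 2.89]. Speed limits (rad/s): [2.39, 2.39, 3.14, 3.14, 3.14, 3.14, 3.14].

## Interface

Orientations are given as a unit quaternion [w, x, y, z].
In Python, from station import read_state, capture, camera_model, finish_job, regions_of gives the robot as it stands.
- The arm moves only by the tool arm_command, never from a script. Its argument "plan" is a list that holds one entry, the list of rows, each a list of 7 numbers: the shift along the tool's x, y, z in mm, then the turn, a rotation vector about the tool's x, y, z in degrees, then the opening, from -1 (shut) to 1 (fully open), so that 0 is half open. In form: [[[tx, ty, tz, wx, wy, wz, fingers], ...]]. A call has exactly 8 rows; each row is the pose to reach, as a shift and turn from the pose commanded when the call began, along the tool's axes at that moment; what a row does not reach only later rows make up. A row lasts 1/8 s, in which the tool goes at most 62.5 mm and 10.7 degrees, less where a joint would pass 70% of its speed; a pose out of reach is approached as far as the arm can. A call with a gripper value outside its range is refused whole. The fingers move at their own pace and stop on an object; "newtons" is the grip in N (left out, the last holds). Time passes only in rows, so rows that repeat a pose let the fingers close, or fill a call up. It gives the time, the measured TCP pose, the force and the opening at its end, in the units of the state.
- read_state(): the state, without advancing time (a new reading comes with each control period).
- capture(name): name is "scene" or "top" or "wrist"; returns the picture (384x512x3 uint8, blue, green, red); there is no depth.
- camera_model(name): a dict with "fx", "fy", "cx", "cy" (pixels), "position" and "rotation" of the camera in the world; the wrist camera has in their place "hand_eye" (4x4, takes a point from camera to tool coordinates, whose origin is the TCP and whose axes are the flange's). Camera axes: x right, y down, z forward; pixel columns grow to the right and rows downward; lengths in m; the calibration is good to about 2 mm. A picture is of the moment at which its call begins: read the wrist's pose just before it. camera_model takes no time and is no camera call.
- finish_job(): hands the job in, once; it reports no verdict.
Trained networks look in the newest picture that a camera, given by its name, has taken for a name from the list of things; names that differ only in an ending like _2 or _b are one class to them, and where a whole thing is asked for, a point or a joint stands for the part that bears it (a point fixed in the world has none). Each returns a list of dicts, best first, with "conf" (0 to 1); they miss things now and then, are a little off and sometimes report something else, mostly with a low value. They report only what shows in the picture. A call takes as long as a camera call. They do not tell look-alikes from the thing itself.
- regions_of(camera, thing): "mask" (384x512 bool, what is visible of it) and "position" ([column, row] in pixels, amid what is visible of it).
The state is a dict: "t": time; "qpos": joint angles; "qd": joint speeds; "joint_efforts": joint torques, N m; "tcp_pos": TCP position; "ee_rot": TCP orientation; "contact_force": force on the tool from outside, world axes, zero at the start; "torque": the same for the moment, N m; "width": finger opening in m.
Only numpy, scipy, OpenCV 4.12 (cv2) and the standard library are available. Lean on these libraries where they do the work, as an engineer would, in place of code of your own. Each camera call takes 0.05 s, during which the arm holds its last target.

## Task

Get the guitar tuning machine on the bench ready to be inspected: with a closed fingertip, gently push the magnifier's arm round until its lens is centred over the tuning machine, and push the little lamp's arm round until the lamp points straight at the tuning machine. Only push the two arms, never pinch them, leave the tuning machine and everything else on the bench where they are, and finish with the hand clear.

Things in the scene. Friction and masses are not known exactly. Their poses are not given: they have to be found in the camera images.
- magnifier_pivot (a point): Upright turning axis of the magnifier, 161 mm above the bench, on a fixed stand (round foot 104 mm across, post top 194 mm up). A level aluminium bar (14 mm wide, 22 mm high, 150 to 172 mm above the bench), bare from 20 to 180 mm from the axis, runs out to the lens. It turns with slight friction (about 0.2 N m) and stays where left.
- lens_center (a point): Centre of the magnifier's lens (clear disc in a black ring, 116 mm across outside, 155 to 167 mm above the bench), 240 mm from magnifier_pivot at the same height; the bar runs on the line from magnifier_pivot to this point.
- magnifier (a joint): Angle of the magnifier's arm about its post, rad, growing anticlockwise seen from above; 0 is the middle of its range, stops at -1.3 and 1.3.
- lamp_pivot (a point): Upright turning axis of the small lamp, 161 mm above the bench, on a second fixed stand (round foot 104 mm across, post top 194 mm up). A level dark steel bar (14 mm wide, 22 mm high, 150 to 172 mm above the bench), bare from 20 to 90 mm from the axis, carries the grey hood. It turns with slight friction (about 0.15 N m) and stays where left.
- lamp_head (a point): Point in the lamp's hood, 135 mm from lamp_pivot at the same height; its x axis is the lamp's level pointing direction, straight out along the bar from lamp_pivot through this point. The hood is 56 mm across at its mouth, reaches 155 mm from the axis, and looks slightly downwards.
- lamp (a joint): Angle of the lamp's arm about its post, rad, growing anticlockwise seen from above; 0 is the middle of its range, stops at -1.6 and 1.6.
- tuner: The guitar tuning machine, loose on the bench: steel housing 38 x 20 x 18 mm, a steel string post (14 mm across, top 39 mm up) on it, a small white button at one side (+y, to 39 mm from the origin). Origin: centre of the underside. It lies 228 to 252 mm from magnifier_pivot, to either side of the lens; a flat black pickup lies to the other side, a small round knob between.
- pickup: Bystander: black guitar pickup, a flat bar 70 x 38 x 20 mm; leave alone. Origin: centre of its underside.
- dial: Bystander: small black round control knob 30 mm across, 18 mm high; leave alone. Origin: centre of its underside.
- jar: Bystander: glass jar with a metal lid, 64 mm across, 85 mm high. Origin: centre of its underside.
- driver: Bystander: screwdriver 170 mm long lying on the bench.
- blank: Bystander: pale wooden blank 190 x 55 x 22 mm. Origin: centre of its underside.
- sanding_block: Bystander: cork sanding block 70 x 40 x 30 mm. Origin: centre of its underside.
- spray: Bystander: white plastic bottle with a yellow cap, 72 mm across, 200 mm high, standing. Origin: centre of its underside.
- straightedge: Bystander: aluminium straightedge 250 x 30 x 5 mm, flat on the bench. Origin: centre of its underside.
Mind the look-alikes: they are no part of the job. Leave any purple look-alike of the part that bears lamp_pivot alone.

How it is judged:
By the outcome, as a careful person would: the job done as asked, in the order asked, and still so for the second after the job is handed in, with the robot touching nothing.
It also fails if it takes over 64 s, if anything falls off the work surface, if the arm or the gripper's body presses on something with over 40 N, if the wrist force passes 120 N, or if a joint passes its speed limit or range.

## Working session

There is one attempt and no reset: what is moved stays moved. The work goes in short steps, Python scripts to look and compute and a tool call to move; the robot and the scene stay as the last step left them, time stands still between calls to the robot, and variables do not carry over. Pictures are saved under pics/ and viewed, and the job is handed in when it is done.

Besides the shell and the picture viewer there is one more tool, called after "Emit:" as name(argument=value, ...) on one line, values as JSON. arm_command: Moves the arm, as the interface text tells. Its arguments: {"type":"object","properties":{"plan":{"type":"array"},"newtons":{"type":"number"}},"required":["plan"]}

```bash
mkdir -p pics; ls
python3 - <<'E'
from station import *
import cv2,numpy as np
for n in ["scene","top"]:
    im=capture(n); cv2.imwrite(f"pics/{n}0.png",im); 
    print(n,camera_model(n))
s=read_state();print({k:np.round(s[k],3) for k in s})
for n in ["top"]:
    for th in ["magnifier","lens_center","lamp","lamp_head","tuner","pickup","dial","jar","spray"]:
        for r in regions_of(n,th)[:3]: print(n,th,round(r["conf"],2),np.round(r["position"],1),r["mask"].sum())
E
```

```text
pics
scene {'fx': 419.57883252771006, 'fy': 419.57883252771006, 'cx': 250.55192766100524, 'cy': 188.7083383485002, 'position': array([0.86767902, 0.6512309 , 1.13278783]), 'rotation': array([-0.0802359 ,  0.25125194,  0.91756232, -0.2975131 ])}
top {'fx': 347.46458736356, 'fy': 347.46458736356, 'cx': 251.9246607394437, 'cy': 196.53111969917313, 'position': array([0.27824534, 0.02181776, 1.17043282]), 'rotation': array([-0.07456419,  0.72693225, -0.67883274,  0.07208192])}
{'t': np.float64(0.1), 'qpos': array([ 1.371,  0.508, -0.238,  1.501,  0.126,  1.149, -0.155]), 'qd': array([-0.001, -0.002, -0.001, -0.001,  0.   , -0.002,  0.002]), 'joint_efforts': array([-5.0000e-03, -6.2183e+01, -2.1950e+00, -2.5020e+01,  1.2000e-02,
        8.0000e-03, -0.0000e+00]), 'tcp_pos': array([ 0.188, -0.596,  0.196]), 'ee_rot': array([-0.001,  0.988,  0.152, -0.   ]), 'contact_force': array([ 0.673, -0.349,  0.068]), 'torque': array([ 0.048, -0.019,  0.007]), 'width': np.float64(0.085)}
top magnifier 0.6 [260.6 177.2] 1553
top magnifier 0.47 [353.  211.3] 470
top lens_center 0.69 [261.6 176.4] 1381
top lamp 0.89 [355.6 211.8] 567
top lamp 0.58 [354.7 295.6] 539
top lamp_head 0.74 [352.7 293.1] 417
top lamp_head 0.71 [263.  175.9] 1484
top lamp_head 0.56 [351.4 211.8] 491
top tuner 0.64 [246.9 238.6] 84
top pickup 0.79 [251.3 151.6] 231
top dial 0.28 [352.5 216. ] 416
top jar 0.94 [341.6 138. ] 406
top jar 0.35 [250.2 150.2] 236
top spray 0.89 [140.9 151.3] 754
top spray 0.24 [261.9 175.8] 1374
```

Run:
```python
import cv2
a=cv2.imread("pics/top0.png"); cv2.imwrite("pics/top0z.png",cv2.resize(a[90:340,120:420],None,fx=2.6,fy=2.4*1,interpolation=cv2.INTER_CUBIC))
```

```text
(no output)
```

View pics/top0.png

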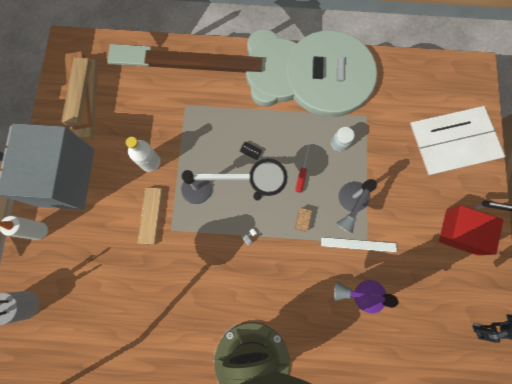

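View pics/scene0.png

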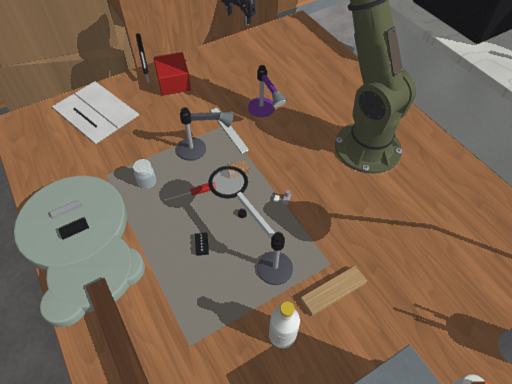

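View pics/top0z.png

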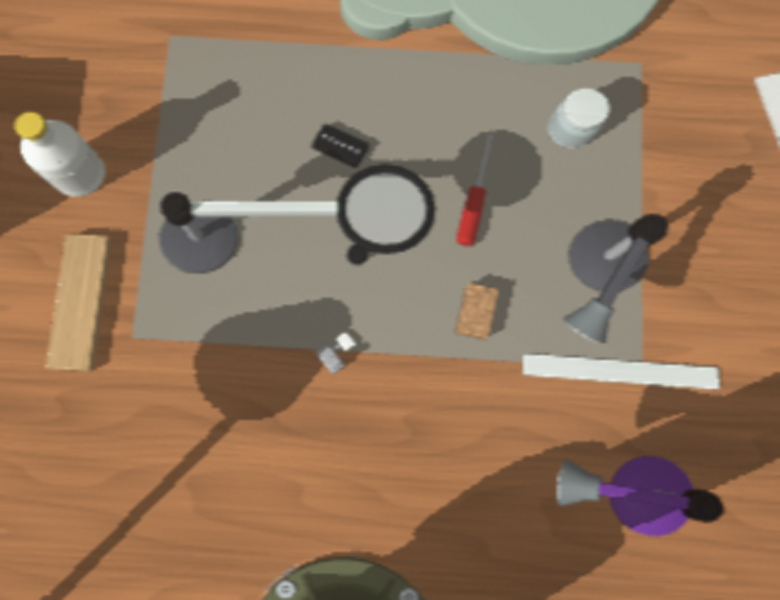

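```bash
cat > h.py <<'E'
import numpy as np
from scipy.spatial.transform import Rotation as R
from station import camera_model
def cam(n):
    m=camera_model(n);q=m["rotation"];return m,R.from_quat(q,scalar_first=True).as_matrix(),np.array(m["position"])
def px2w(n,uv,z):
    m,r,p=cam(n);d=r@np.array([(uv[0]-m["cx"])/m["fx"],(uv[1]-m["cy"])/m["fy"],1]);return p+d*(z-p[2])/d[2]
def w2px(n,X):
    m,r,p=cam(n);c=r.T@(np.array(X)-p);return np.array([m["fx"]*c[0]/c[2]+m["cx"],m["fy"]*c[1]/c[2]+m["cy"]])
E
python3 - <<'E'
from h import *
import cv2
print("base px",w2px("top",[0,0,0]))
for nm,uv,z in [("foot m",(196.5,188.5),.005),("cap m",(187.5,177),.19),("lens",(268,177),.161),("tuner",(247.5,239),.015),("button",(253,232),.012),("foot l",(354,196),.005),("cap l",(370,186),.19),("hood",(347,224),.161),("spraycap",(132,142),.2),("jar",(345,133),.085)]:
    print(nm,px2w("top",uv,z).round(3))
for n,(x0,y0,x1,y1) in {"top":(170,160,290,250),"top2":(300,160,400,250),"scene":(190,150,310,290),"scene2":(165,90,265,170)}.items():
    a=cv2.imread(f"pics/{n[:3] if n[0]=='t' else 'scene'}0.png")[y0:y1,x0:x1]
    f=min(780/a.shape[1],580/a.shape[0]);print(n,f)
    cv2.imwrite(f"pics/z_{n}.png",cv2.resize(a,None,fx=f,fy=f,interpolation=cv2.INTER_CUBIC))
E
```

```text
base px [251.5030861  360.89092734]
foot m [0.539 0.227 0.005]
cap m [0.53  0.224 0.19 ]
lens [ 0.554 -0.011  0.161]
tuner [0.377 0.039 0.015]
button [0.402 0.023 0.012]
foot l [ 0.55  -0.315  0.005]
cap l [ 0.539 -0.308  0.19 ]
hood [ 0.428 -0.25   0.161]
spraycap [0.622 0.396 0.2  ]
jar [ 0.743 -0.26   0.085]
top 6.444444444444445
top2 6.444444444444445
scene 4.142857142857143
scene2 7.25
```

View pics/z_top.png

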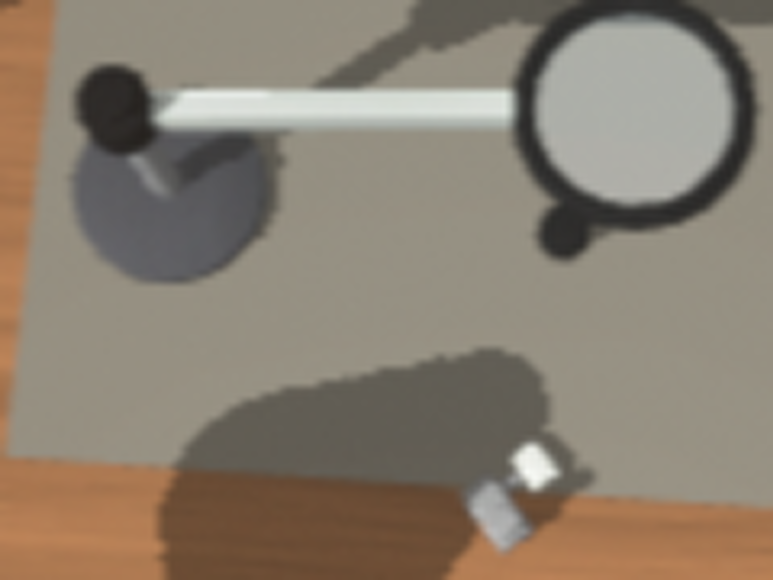

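View pics/z_top2.png

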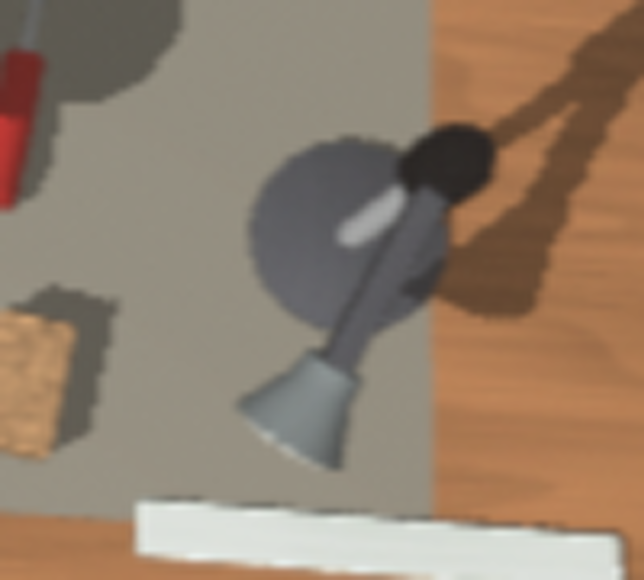

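View pics/z_scene.png

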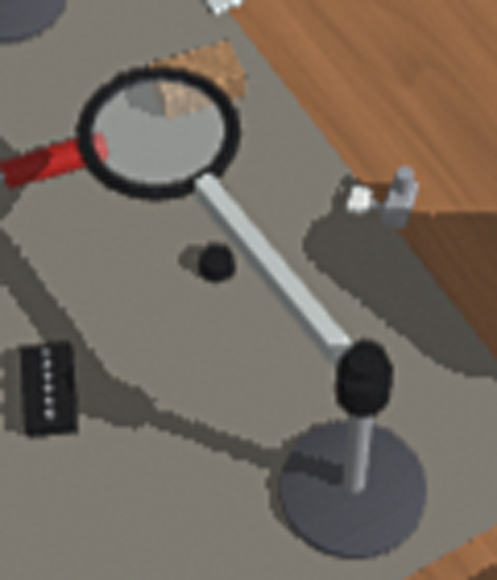

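View pics/z_scene2.png

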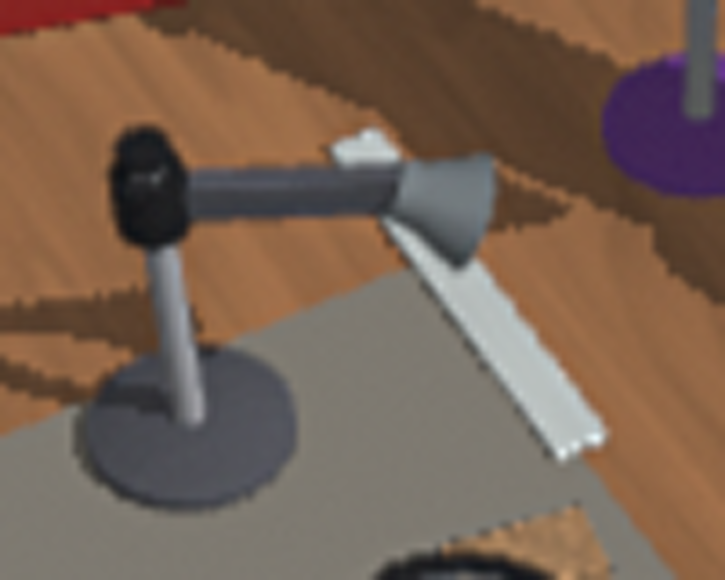

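Run:
```python
from h import *
L=[("foot m","top",(196.6,188.9),.004),("cap m","top",(188.2,177.1),.183),("foot m","scene",(275,267.8),.004),("cap m","scene",(277.9,241.2),.175),
("lens","top",(268.5,176.8),.161),("lens","scene",(228.1,182.1),.161),
("foot l","top",(354.3,196.3),.004),("cap l","top",(369.5,185.3),.183),("foot l","scene",(190.9,148.9),.004),("cap l","scene",(185.7,115.8),.175),
("tuner","top",(247.2,240),.018),("button","top",(253.3,232.3),.012),("tuner","scene",(287,198.3),.02),("button","scene",(276.9,198),.012)]
for a,n,uv,z in L: print(a,n,px2w(n,uv,z).round(4))
```

```text
foot m top [0.5376 0.2263 0.004 ]
cap m top [0.5315 0.2231 0.183 ]
foot m scene [0.5379 0.2287 0.004 ]
cap m scene [0.5412 0.2335 0.175 ]
lens top [ 0.5547 -0.0129  0.161 ]
lens scene [ 0.5556 -0.0088  0.161 ]
foot l top [ 0.5488 -0.3164  0.004 ]
cap l top [ 0.5433 -0.3087  0.183 ]
foot l scene [ 0.548  -0.3128  0.004 ]
cap l scene [ 0.549  -0.3032  0.175 ]
tuner top [0.3735 0.0398 0.018 ]
button top [0.4009 0.0214 0.012 ]
tuner scene [0.3785 0.0493 0.02  ]
button scene [0.4025 0.0273 0.012 ]
```

```bash
cat >> h.py <<'E'
from station import read_state
def pose():
    s=read_state();return np.array(s["tcp_pos"]),R.from_quat(s["ee_rot"],scalar_first=True)
def yaw(r): x=r.as_matrix()[:,0];return np.degrees(np.arctan2(x[1],x[0]))
def go(p,yw,cur=None):
    p0,r0=cur if cur else pose()
    y=np.radians(yw);rt=R.from_matrix(np.array([[np.cos(y),np.sin(y),0],[np.sin(y),-np.cos(y),0],[0,0,-1]]))
    return np.round(r0.inv().apply(np.array(p)-p0)*1000,1), np.round(np.degrees((r0.inv()*rt).as_rotvec()),1)
def st():
    s=read_state();p,r=pose();print("t",round(float(s["t"]),2),"p",p.round(4),"yaw",round(yaw(r),1),"F",np.round(s["contact_force"],1),"w",round(float(s["width"]),3))
PM=np.array([.5375,.2275]);PL=np.array([.5484,-.3146])
E
python3 - <<'E'
from h import *
m=camera_model("wrist");print(m)
st()
print(go([.188,-.596,.32],17.5)); print(go([.56,-.1,.32],4))
E
```

```text
{'fx': 304.6777674027094, 'fy': 304.6777674027094, 'cx': 258.4287114098535, 'cy': 191.91980160082315, 'hand_eye': array([[-4.57018426e-04, -9.58265501e-01, -2.85879383e-01,
         7.36113143e-02],
       [ 9.99999595e-01, -2.16117063e-04, -8.74217344e-04,
        -1.55222528e-04],
       [ 7.75948908e-04, -2.85879666e-01,  9.58265211e-01,
        -1.76965002e-01],
       [ 0.00000000e+00,  0.00000000e+00,  0.00000000e+00,
         1.00000000e+00]])}
t 0.55 p [ 0.1881 -0.596   0.1964] yaw 17.5 F [-0.4 -0.6 -0.1] w 0.086
(array([-1.000e-01, -0.000e+00, -1.236e+02]), array([-0.,  0.,  0.]))
(array([ 504. , -361. , -123.6]), array([-0. ,  0. , 13.5]))
```

Run:
```python
from h import *
for f in (.2,.4,.6,.8,1): 
    print(go(np.array([.188,-.596,.32])*(1-f)+f*np.array([.45,-.02,.32]),17.5-13.5*f))
```

```text
(array([  84.5,  -94.1, -123.6]), array([-0. ,  0. ,  2.7]))
(array([ 169.2, -188.2, -123.6]), array([-0. ,  0. ,  5.4]))
(array([ 253.8, -282.3, -123.6]), array([-0. ,  0. ,  8.1]))
(array([ 338.5, -376.4, -123.6]), array([-0. ,  0. , 10.8]))
(array([ 423.1, -470.4, -123.6]), array([-0. ,  0. , 13.5]))
```

Emit:
arm_command(plan=[[[0,0,-60,0,0,0,-1],[0,0,-120,0,0,0,-1],[20,-15,-124,0,0,0,-1],[60,-45,-124,0,0,2,-1],[105,-80,-124,0,0,4,-1],[150,-115,-124,0,0,5,-1],[195,-150,-124,0,0,6,-1],[240,-185,-124,0,0,7,-1]]])

```text
t: 1.55
tcp_pos: [0.3619, -0.345, 0.3199]
ee_rot: [-0.0, 0.996, 0.092, -0.0]
contact_force: [1.9, 0.1, -0.7]
width: -0.0004
```

Run:
```python
from h import *
st()
print(go([.45,-.02,.32],4))
```

```text
t 1.55 p [ 0.3619 -0.345   0.3199] yaw 10.5 F [ 1.9  0.1 -0.7] w -0.0
(array([ 145.9, -303.4,   -0. ]), array([-0. ,  0. ,  6.5]))
```

Emit:
arm_command(plan=[[[25,-50,0,0,0,1,-1],[50,-102,0,0,0,2,-1],[75,-155,0,0,0,3,-1],[100,-208,0,0,0,4,-1],[125,-260,0,0,0,5,-1],[140,-292,0,0,0,6,-1],[146,-303,0,0,0,6.5,-1],[146,-303,0,0,0,6.5,-1]]])

```text
t: 2.55
tcp_pos: [0.4491, -0.0215, 0.3199]
ee_rot: [-0.0, 0.999, 0.037, -0.0]
contact_force: [-0.3, -0.8, -0.6]
width: 0.0002
```

Run:
```python
from h import *
from station import capture
import cv2
st(); p,r=pose(); np.save("wp.npy",np.r_[p,r.as_quat()])
im=capture("wrist"); cv2.imwrite("pics/w1.png",im); st()
cv2.imwrite("pics/w1z.png",cv2.resize(im,None,fx=1.5,fy=1.5,interpolation=cv2.INTER_CUBIC))
```

```text
t 2.55 p [ 0.4491 -0.0215  0.3199] yaw 4.2 F [-0.3 -0.8 -0.6] w 0.0
t 2.6 p [ 0.449  -0.0227  0.3199] yaw 4.1 F [-0.4 -0.  -0. ] w 0.0
```

View pics/w1z.png

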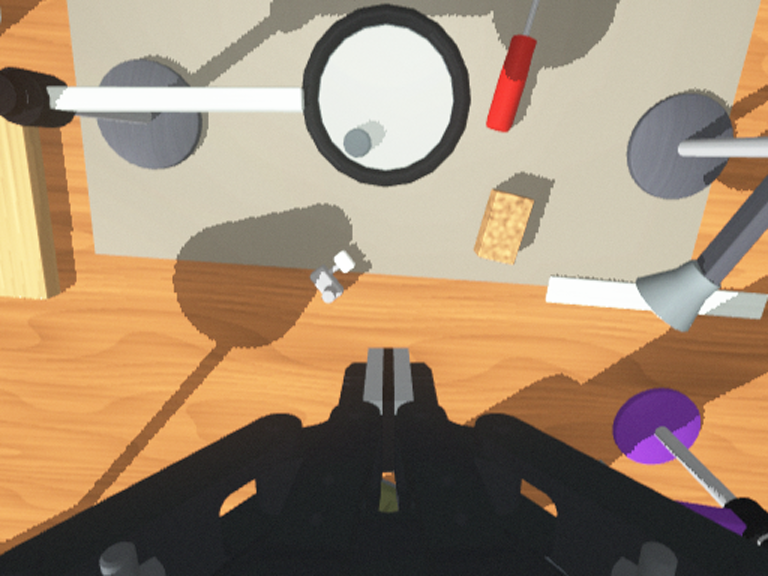

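```bash
cat >> h.py <<'E'
def wpx(uv,z,p,r):
    m=camera_model("wrist");H=np.array(m["hand_eye"]);c=np.array([(uv[0]-m["cx"])/m["fx"],(uv[1]-m["cy"])/m["fy"],1])
    d=r.apply(H[:3,:3]@c);o=p+r.apply(H[:3,3]);return o+d*(z-o[2])/d[2]
def w2w(X,p,r):
    m=camera_model("wrist");H=np.array(m["hand_eye"]);c=H[:3,:3].T@(r.inv().apply(np.array(X)-p)-H[:3,3]);return np.array([m["fx"]*c[0]/c[2]+m["cx"],m["fy"]*c[1]/c[2]+m["cy"]])
E
python3 - <<'E'
from h import *
import cv2
w=np.load("wp.npy");p,r=w[:3],R.from_quat(w[3:])
for a,uv,z in [("foot m",(149,112),.004),("foot l",(681,145),.004),("lens",(386,95),.161),("tuner",(328,284),.018),("button",(344,261),.012)]:
    print(a,wpx(np.array(uv)/1.5,z,p,r).round(4))
im=cv2.imread("pics/w1.png")
cv2.imwrite("pics/w1t.png",cv2.resize(im[155:210,195:255],None,fx=10,fy=10,interpolation=cv2.INTER_CUBIC))
E
```

```text
foot m [0.5428 0.2278 0.004 ]
foot l [ 0.5504 -0.3159  0.004 ]
lens [ 0.559  -0.0117  0.161 ]
tuner [0.3793 0.0395 0.018 ]
button [0.4048 0.0237 0.012 ]
```

View pics/w1t.png

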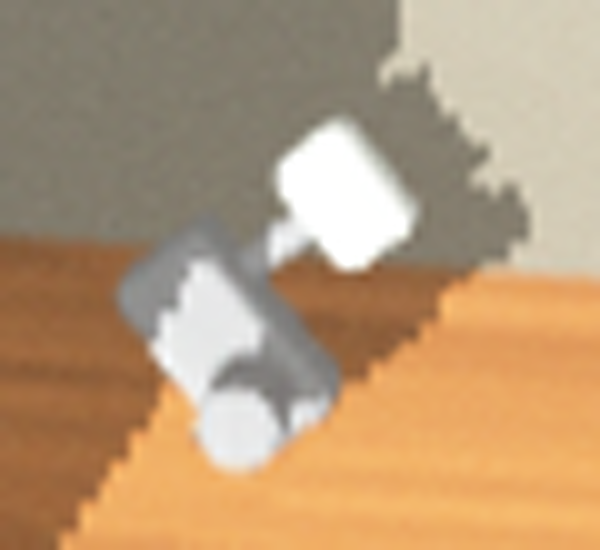

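Run:
```python
from h import *
import cv2
w=np.load("wp.npy");p,r=w[:3],R.from_quat(w[3:])
f=lambda u,v:(195-.45+u/10,155-.45+v/10)
for a,uv,z in [("tuner",f(228,340),.018),("post",f(238,430),.039),("button",f(345,195),.015),("c1",f(122,295),.018),("c2",f(205,218),.018),("c3",f(337,385),.018)]:
    print(a,wpx(np.array(uv),z,p,r).round(4))
# iterate: fit using model -> project to top & scene
T=wpx(f(228,340),.018,p,r)
print(w2px("top",T),w2px("scene",T))
t=T[:2]
for P,n in((PM,"m"),(PL,"l")): d=t-P;print(n,np.hypot(*d),np.degrees(np.arctan2(d[1],d[0])))
```

```text
tuner [0.3804 0.0417 0.018 ]
post [0.372  0.0371 0.039 ]
button [0.4054 0.0239 0.015 ]
c1 [0.3868 0.0592 0.018 ]
c2 [0.4007 0.0461 0.018 ]
c3 [0.3741 0.0236 0.018 ]
[246.78903828 237.84617997] [285.15241628 197.22421418]
m 0.24329706904974993 -130.205309152814
l 0.3938884350031216 115.23949658620027
```

Run:
```python
from h import *
print(go([.595,.078,.32],4),go([.595,.078,.155],4))
```

```text
(array([152.8, -90. ,  -0.2]), array([0. , 0.1, 0.1])) (array([152.9, -90. , 164.8]), array([0. , 0.1, 0.1]))
```

Emit:
arm_command(plan=[[[45,-27,0,0,0,0,-1],[95,-56,0,0,0,0,-1],[140,-82,0,0,0,0,-1],[153,-90,20,0,0,0,-1],[153,-90,65,0,0,0,-1],[153,-90,115,0,0,0,-1],[153,-90,155,0,0,0,-1],[153,-90,165,0,0,0,-1]]])

```text
t: 3.6
tcp_pos: [0.5934, 0.0752, 0.1524]
ee_rot: [0.001, 0.999, 0.034, -0.003]
contact_force: [-0.1, -0.6, -0.3]
width: -0.0002
```

Run:
```python
from h import *
from station import capture
import cv2
st()
im=capture("top"); cv2.imwrite("pics/t2.png",cv2.resize(im[130:270,150:310],None,fx=4,fy=4,interpolation=cv2.INTER_CUBIC)); im=capture("wrist"); cv2.imwrite("pics/w2.png",im);st()
# arc plan
P=np.array([.539,.228]); cur=pose()
for off in (.018,):
  for th in range(-86,-134,-4):
    a=np.radians(th);u=np.array([np.cos(a),np.sin(a)]);n=np.array([-np.sin(a),np.cos(a)])
    q=P+.15*u+off*n
    print(th,*go([*q,.155],th+90,cur))
```

```text
t 3.6 p [0.5934 0.0752 0.1524] yaw 3.9 F [-0.1 -0.6 -0.3] w -0.0
t 3.7 p [0.5951 0.0765 0.1548] yaw 4.0 F [0.4 0.6 0.4] w 0.0
-86 [-27.4  -5.1  -0.1] [ 0.   0.1 -0. ]
-90 [-37.9  -4.2  -0.1] [0.  0.1 4. ]
-94 [-48.5  -4.   -0.1] [0.  0.1 8. ]
-98 [-59.   -4.6  -0.1] [ 0.   0.1 12. ]
-102 [-69.5  -5.9  -0.1] [ 0.   0.1 16. ]
-106 [-79.8  -7.9  -0. ] [ 0.1  0.1 20. ]
-110 [-90.  -10.7  -0. ] [ 0.1  0.1 24. ]
-114 [-100.   -14.1   -0. ] [ 0.1  0.1 28. ]
-118 [-109.7  -18.3    0. ] [ 0.1  0.1 32. ]
-122 [-119.   -23.1    0. ] [ 0.1  0.1 36. ]
-126 [-128.1  -28.5    0. ] [ 0.1  0.1 40. ]
-130 [-1.367e+02 -3.460e+01  1.000e-01] [ 0.1  0.1 44. ]
```

View pics/t2.png

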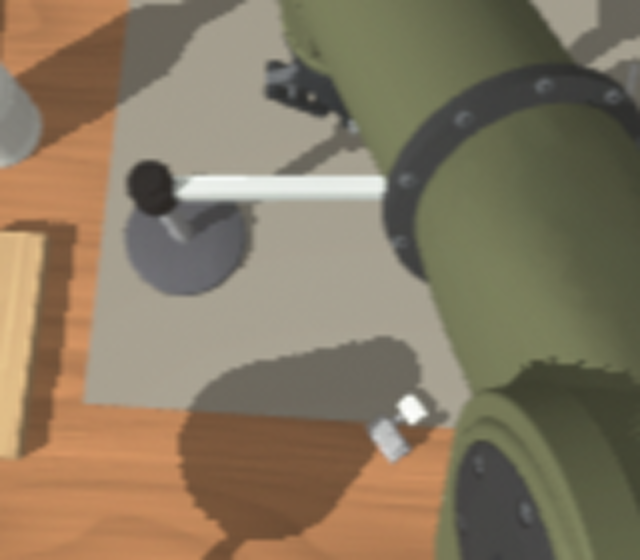

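View pics/w2.png

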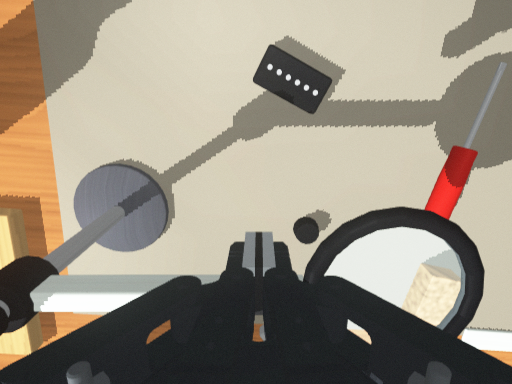

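Emit:
arm_command(plan=[[[-15,-5,0,0,0,0,-1],[-22,-5,0,0,0,0,-1],[-27,-5,0,0,0,0,-1],[-33,-4.5,0,0,0,2,-1],[-38,-4,0,0,0,4,-1],[-43,-4,0,0,0,6,-1],[-48.5,-4,0,0,0,8,-1],[-54,-4,0,0,0,10,-1]]])

```text
t: 4.7
tcp_pos: [0.5413, 0.078, 0.1554]
ee_rot: [-0.0, 0.999, -0.053, -0.0]
contact_force: [-0.0, 0.3, 0.3]
width: -0.0
```

Run:
```python
from h import *
from station import capture
import cv2
st()
im=capture("wrist"); cv2.imwrite("pics/w3.png",im);st()
P=np.array([.539,.228]); cur=pose()
for th in range(-96,-134,-3):
    a=np.radians(th);u=np.array([np.cos(a),np.sin(a)]);n=np.array([-np.sin(a),np.cos(a)])
    q=P+.15*u+.018*n
    print(th,*go([*q,.155],th+90,cur))
```

```text
t 4.7 p [0.5413 0.078  0.1554] yaw -6.1 F [-0.   0.3  0.3] w -0.0
t 4.75 p [0.5406 0.078  0.1554] yaw -6.2 F [-1.7 -0.3 -0.3] w -0.0
-96 [0.7 1.  0.4] [ 0.   0.  -0.2]
-99 [-7.1  1.7  0.4] [0.  0.  2.8]
-102 [-15.    2.1   0.4] [0.  0.  5.8]
-105 [-23.    2.    0.4] [0.  0.  8.8]
-108 [-30.8   1.5   0.4] [ 0.   0.  11.8]
-111 [-38.7   0.6   0.4] [ 0.   0.  14.8]
-114 [-46.5  -0.7   0.4] [ 0.   0.  17.8]
-117 [-54.2  -2.4   0.4] [ 0.   0.  20.8]
-120 [-61.9  -4.5   0.4] [ 0.   0.  23.8]
-123 [-69.4  -7.    0.4] [ 0.   0.  26.8]
-126 [-76.7  -9.9   0.4] [ 0.   0.  29.8]
-129 [-83.9 -13.1   0.4] [ 0.   0.  32.8]
-132 [-90.9 -16.8   0.4] [ 0.   0.  35.8]
```

View pics/w3.png

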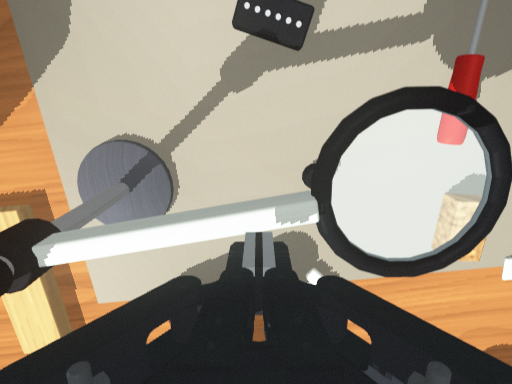

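Run:
```python
from h import *
p,r=pose()
print(p)
print("tcp px",w2w(p,p,r))
for nm,uv in dict(lens=(413,180),barL=(50,250),barR=(300,207)).items():
    print(nm,wpx(uv,.165,p,r).round(4))
P=np.array([.539,.228])
for th in(-86,-96):
  for rr in (.05,.15,.24):
    a=np.radians(th);q=P+rr*np.array([np.cos(a),np.sin(a)]);print(th,rr,q.round(3),w2w([*q,.165],p,r).round(0))
```

```text
[0.54060136 0.07798795 0.15538486]
tcp px [259.46281264 223.50882297]
lens [ 0.5616 -0.0117  0.165 ]
barL [0.5411 0.2061 0.165 ]
barR [0.5523 0.053  0.165 ]
-86 0.05 [0.542 0.178] [ 94. 243.]
-86 0.15 [0.549 0.078] [257. 216.]
-86 0.24 [ 0.556 -0.011] [412. 190.]
-96 0.05 [0.534 0.178] [ 98. 256.]
-96 0.15 [0.523 0.079] [261. 256.]
-96 0.24 [ 0.514 -0.011] [408. 255.]
```

Run:
```python
from h import *
from station import capture
import cv2
a=capture("scene"); cv2.imwrite("pics/s3.png",cv2.resize(a[110:310,150:350],None,fx=3,fy=3,interpolation=cv2.INTER_CUBIC))
a=capture("wrist"); cv2.imwrite("pics/w4.png",cv2.resize(a[150:330,130:390],None,fx=3,fy=3,interpolation=cv2.INTER_CUBIC)); st()
```

```text
t 4.85 p [0.5415 0.0779 0.1555] yaw -6.0 F [-0.5  1.  -0.2] w -0.0
```

View pics/s3.png

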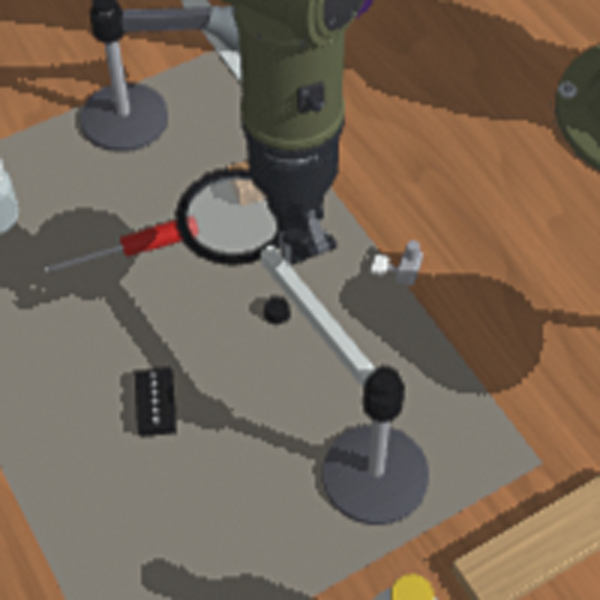

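View pics/w4.png

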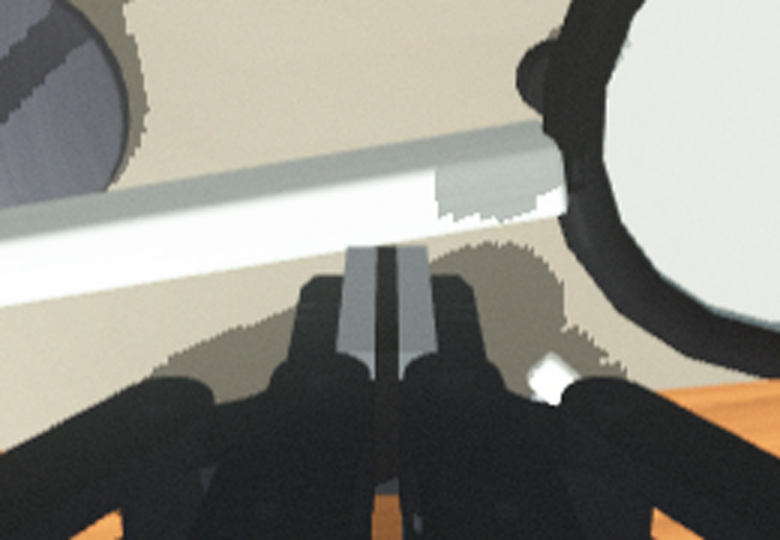

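Run:
```python
from h import *
p,r=pose()
for x in (-11,-5,0,5,11):
  print(x,[(z,np.round(w2w(p+r.apply([x/1000,0,z/1000]),p,r)[1],0)) for z in (10,0,-10,-20,-30)], 'w',np.round(w2w(p+r.apply([x/1000,.0145,0]),p,r)[0]-259,1))
print(w2w([*(np.array([.539,.228])+.15*np.array([np.cos(np.radians(-86)),np.sin(np.radians(-86))])),.172],p,r))
```

```text
-11 [(10, np.float64(233.0)), (0, np.float64(240.0)), (-10, np.float64(247.0)), (-20, np.float64(255.0)), (-30, np.float64(264.0))] w 23.3
-5 [(10, np.float64(225.0)), (0, np.float64(231.0)), (-10, np.float64(238.0)), (-20, np.float64(245.0)), (-30, np.float64(254.0))] w 23.5
0 [(10, np.float64(218.0)), (0, np.float64(224.0)), (-10, np.float64(230.0)), (-20, np.float64(237.0)), (-30, np.float64(245.0))] w 23.6
5 [(10, np.float64(210.0)), (0, np.float64(216.0)), (-10, np.float64(222.0)), (-20, np.float64(229.0)), (-30, np.float64(237.0))] w 23.8
11 [(10, np.float64(202.0)), (0, np.float64(207.0)), (-10, np.float64(213.0)), (-20, np.float64(219.0)), (-30, np.float64(226.0))] w 24.0
[257.30057892 221.85644638]
```

Run:
```python
from h import *
from station import capture
import cv2
p,r=pose();st()
im=capture("scene"); x0,y0=220,165;k=10
a=cv2.resize(im[y0:y0+60,x0:x0+78],None,fx=k,fy=k,interpolation=cv2.INTER_CUBIC)
def dot(X,c):
    u=w2px("scene",X);print(np.round(X,3),u.round(1));cv2.circle(a,(int((u[0]-x0+.5)*k),int((u[1]-y0+.5)*k)),4,c,-1)
dot(p,(0,0,255)); dot(p+r.apply([0,0,-.02]),(0,255,255)); dot(p+r.apply([0,0,-.073]),(0,255,0))
P=np.array([.539,.228]);A=np.radians(-86);u=np.array([np.cos(A),np.sin(A)])
dot([*(P+.15*u),.172],(255,0,0)); dot([*(P+.15*u),.15],(255,0,255))
cv2.imwrite("pics/s4.png",a)
```

```text
t 4.85 p [0.5415 0.0779 0.1555] yaw -6.0 F [-0.5  1.  -0.2] w -0.0
[0.542 0.078 0.156] [247.4 202.5]
[0.542 0.078 0.176] [247.4 198.5]
[0.542 0.078 0.229] [247.2 187.2]
[0.549 0.078 0.172] [245.  200.5]
[0.549 0.078 0.15 ] [245.1 204.9]
```

View pics/s4.png

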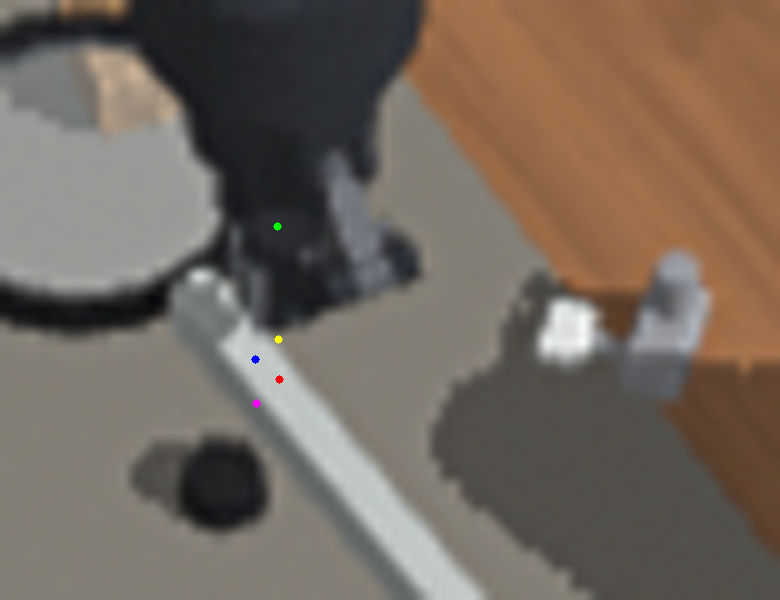

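Run:
```python
from h import *
print(go([.595,.078,.18],4),go([.595,.078,.128],4))
```

```text
(array([ 53. ,  -5.6, -24.5]), array([  0.,  -0., -10.])) (array([53. , -5.6, 27.5]), array([  0.,  -0., -10.]))
```

Emit:
arm_command(plan=[[[0,0,-25,0,0,0,-1],[25,-3,-25,0,0,-5,-1],[53,-6,-25,0,0,-10,-1],[53,-6,-25,0,0,-10,-1],[53,-6,0,0,0,-10,-1],[53,-6,20,0,0,-10,-1],[53,-6,27,0,0,-10,-1],[53,-6,27,0,0,-10,-1]]])

```text
t: 5.9
tcp_pos: [0.5947, 0.0785, 0.1284]
ee_rot: [-0.0, 0.999, 0.035, -0.0]
contact_force: [-0.1, 0.0, 0.3]
width: 0.0
```

Run:
```python
from h import *
from station import capture
import cv2
p,r=pose();st()
im=capture("scene"); x0,y0=220,165;k=10
a=cv2.resize(im[y0:y0+60,x0:x0+78],None,fx=k,fy=k,interpolation=cv2.INTER_CUBIC)
def dot(X,c):
    u=w2px("scene",X);cv2.circle(a,(int((u[0]-x0+.5)*k),int((u[1]-y0+.5)*k)),4,c,-1)
dot(p,(0,0,255)); dot(p+r.apply([0,0,-.03]),(0,255,255)); dot(p+r.apply([0,0,-.073]),(0,255,0))
cv2.imwrite("pics/s5.png",a)
cur=pose();P=np.array([.539,.228])
for th in range(-86,-134,-4):
    a=np.radians(th);u=np.array([np.cos(a),np.sin(a)]);n=np.array([-np.sin(a),np.cos(a)])
    print(th,*go([*(P+.15*u+.018*n),.128],th+90,cur))
```

```text
t 5.9 p [0.5947 0.0785 0.1284] yaw 4.0 F [-0.1  0.   0.3] w 0.0
-86 [-27.6  -3.    0.9] [-0. -0.  0.]
-90 [-38.1  -2.1   0.9] [-0. -0.  4.]
-94 [-48.6  -1.9   0.9] [-0. -0.  8.]
-98 [-59.2  -2.5   0.9] [-0. -0. 12.]
-102 [-69.6  -3.8   0.9] [-0. -0. 16.]
-106 [-80.   -5.9   0.9] [-0. -0. 20.]
-110 [-90.1  -8.6   0.9] [-0. -0. 24.]
-114 [-100.1  -12.1    0.9] [-0. -0. 28.]
-118 [-109.8  -16.2    0.9] [-0. -0. 32.]
-122 [-119.2  -21.     0.9] [-0. -0. 36.]
-126 [-128.2  -26.5    0.9] [-0. -0. 40.]
-130 [-136.8  -32.6    0.9] [-0. -0. 44.]
```

View pics/s5.png

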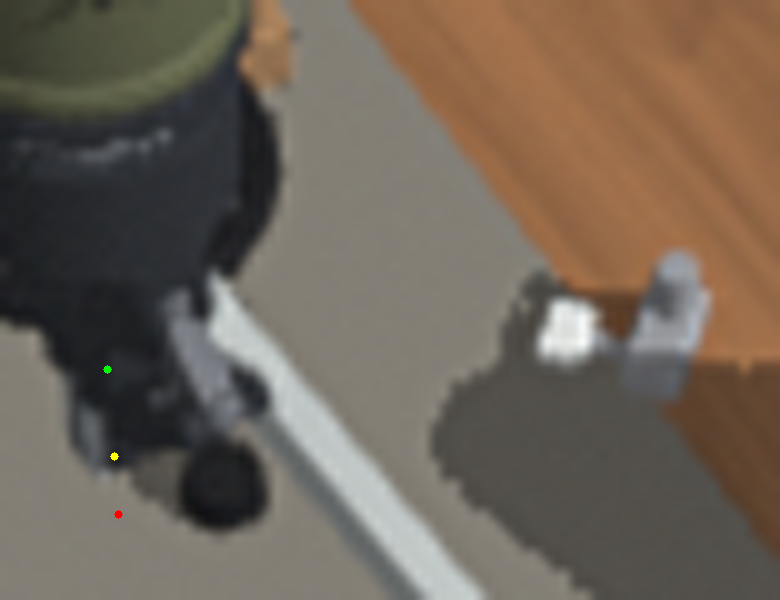

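Emit:
arm_command(plan=[[[-8,-2,0,0,0,0,-1],[-15,-3,0,0,0,0,-1],[-20,-3,0,0,0,0,-1],[-24,-3,0,0,0,0,-1],[-28,-3,0,0,0,0,-1],[-33,-2,0,0,0,2,-1],[-38,-2,0,0,0,4,-1],[-38,-2,0,0,0,4,-1]]])

```text
t: 6.95
tcp_pos: [0.5564, 0.0775, 0.1284]
ee_rot: [0.0, 1.0, -0.0, -0.0]
contact_force: [-0.2, -0.6, 0.7]
width: -0.0
```

Run:
```python
from h import *
from station import capture
import cv2
st()
im=capture("wrist"); cv2.imwrite("pics/w5.png",im)
p,r=pose();print(w2w(p,p,r)); st()
im=capture("scene"); cv2.imwrite("pics/s6.png",cv2.resize(im[150:250,200:300],None,fx=6,fy=6,interpolation=cv2.INTER_CUBIC))
```

```text
t 6.95 p [0.5564 0.0775 0.1284] yaw -0.0 F [-0.2 -0.6  0.7] w -0.0
[259.34208214 223.60471762]
t 7.0 p [0.5566 0.0776 0.1284] yaw 0.0 F [0.  0.2 0.5] w -0.0
```

View pics/w5.png

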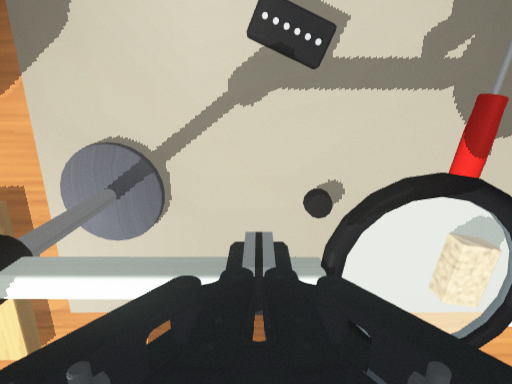

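View pics/s6.png

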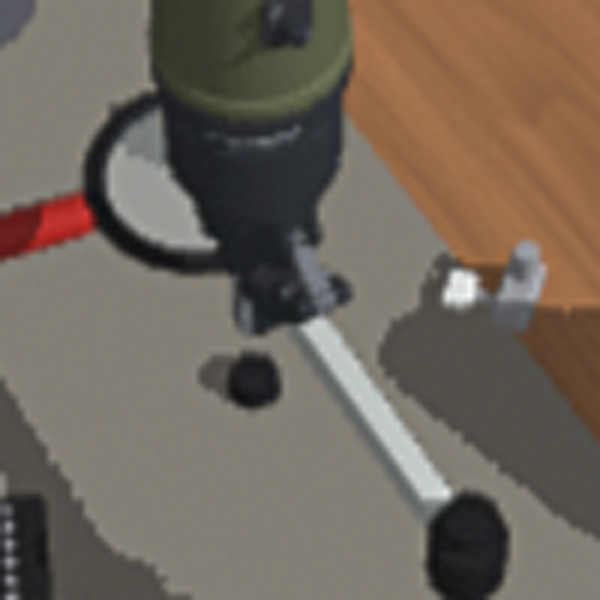

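Run:
```python
from h import *
cur=pose();P=np.array([.539,.228])
for th in range(-90,-134,-2):
    a=np.radians(th);u=np.array([np.cos(a),np.sin(a)]);n=np.array([-np.sin(a),np.cos(a)])
    print(th,*go([*(P+.15*u+.018*n),.128],th+90,cur))
```

```text
-90 [ 0.3 -0.4  0.4] [0. 0. 0.]
-92 [-5.   0.1  0.4] [0. 0. 2.]
-94 [-10.2   0.5   0.4] [0. 0. 4.]
-96 [-15.5   0.6   0.4] [0. 0. 6.]
-98 [-20.8   0.6   0.4] [0. 0. 8.]
-100 [-26.    0.4   0.4] [ 0.  0. 10.]
-102 [-31.3   0.    0.4] [ 0.  0. 12.]
-104 [-36.5  -0.5   0.4] [ 0.  0. 14.]
-106 [-41.8  -1.3   0.4] [ 0.  0. 16.]
-108 [-47.   -2.2   0.4] [ 0.  0. 18.]
-110 [-52.1  -3.3   0.4] [ 0.  0. 20.]
-112 [-57.2  -4.6   0.4] [ 0.  0. 22.]
-114 [-62.3  -6.1   0.4] [ 0.  0. 24.]
-116 [-67.3  -7.7   0.4] [ 0.  0. 26.]
-118 [-72.2  -9.6   0.4] [ 0.  0. 28.]
-120 [-77.1 -11.5   0.4] [ 0.  0. 30.]
-122 [-81.9 -13.7   0.4] [ 0.  0. 32.]
-124 [-86.7 -16.    0.4] [ 0.  0. 34.]
-126 [-91.3 -18.5   0.4] [ 0.  0. 36.]
-128 [-95.9 -21.2   0.4] [ 0.  0. 38.]
-130 [-100.3  -24.     0.4] [ 0.  0. 40.]
-132 [-104.7  -26.9    0.4] [ 0.  0. 42.]
```

Emit:
arm_command(plan=[[[-5,0,0,0,0,2,-1],[-10,0.5,0,0,0,4,-1],[-15.5,0.5,0,0,0,6,-1],[-21,0.5,0,0,0,8,-1],[-26,0.5,0,0,0,10,-1],[-31,0,0,0,0,12,-1],[-36.5,-0.5,0,0,0,14,-1],[-42,-1,0,0,0,16,-1]]])

```text
t: 8.05
tcp_pos: [0.5147, 0.079, 0.1284]
ee_rot: [-0.0, 0.99, -0.14, 0.0]
contact_force: [1.6, 0.7, -1.0]
width: -0.0003
```

Run:
```python
from h import *
from station import capture
import cv2
st()
im=capture("wrist"); cv2.imwrite("pics/w6.png",im);st()
cur=pose();P=np.array([.539,.228])
for th in range(-106,-134,-2):
    a=np.radians(th);u=np.array([np.cos(a),np.sin(a)]);n=np.array([-np.sin(a),np.cos(a)])
    print(th,*go([*(P+.15*u+.018*n),.128],th+90,cur))
```

```text
t 8.05 p [0.5147 0.079  0.1284] yaw -16.1 F [ 1.6  0.7 -1. ] w -0.0
t 8.1 p [0.5138 0.0792 0.1284] yaw -16.2 F [-1.1  0.3 -0.7] w -0.0
-106 [1.3 0.  0.4] [-0.   0.  -0.2]
-108 [-4.   0.6  0.4] [-0.   0.   1.8]
-110 [-9.2  1.   0.4] [-0.   0.   3.8]
-112 [-14.5   1.2   0.4] [-0.   0.   5.8]
-114 [-19.8   1.2   0.5] [-0.   0.   7.8]
-116 [-25.1   1.    0.5] [-0.   0.   9.8]
-118 [-30.3   0.6   0.5] [-0.   0.  11.8]
-120 [-35.6   0.1   0.5] [-0.   0.  13.8]
-122 [-40.8  -0.7   0.5] [-0.   0.  15.8]
-124 [-46.   -1.6   0.5] [-0.   0.  17.8]
-126 [-51.1  -2.7   0.5] [-0.   0.  19.8]
-128 [-56.3  -4.    0.5] [-0.   0.  21.8]
-130 [-61.3  -5.4   0.5] [ 0.   0.  23.8]
-132 [-66.3  -7.    0.5] [ 0.   0.  25.8]
```

View pics/w6.png

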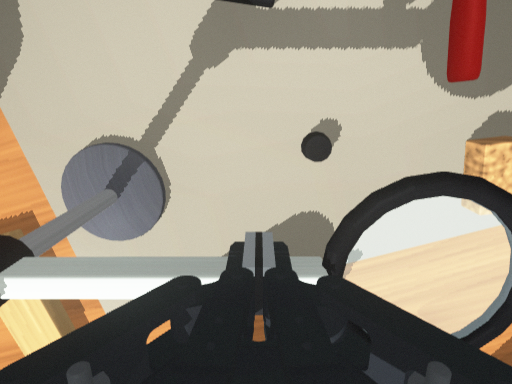

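Emit:
arm_command(plan=[[[-4,0.5,0,0,0,2,-1],[-9,1,0,0,0,4,-1],[-14.5,1,0,0,0,6,-1],[-20,1,0,0,0,8,-1],[-25,1,0,0,0,10,-1],[-30,0.5,0,0,0,12,-1],[-35.5,0,0,0,0,14,-1],[-41,-0.5,0,0,0,16,-1]]])

```text
t: 9.1
tcp_pos: [0.4755, 0.0908, 0.1284]
ee_rot: [-0.0, 0.961, -0.277, 0.0]
contact_force: [1.6, 0.8, -0.6]
width: 0.0001
```

Run:
```python
from h import *
from station import capture
import cv2
st()
im=capture("wrist"); cv2.imwrite("pics/w7.png",im);st()
cur=pose();P=np.array([.539,.228])
for th in range(-122,-134,-1):
    a=np.radians(th);u=np.array([np.cos(a),np.sin(a)]);n=np.array([-np.sin(a),np.cos(a)])
    print(th,*go([*(P+.15*u+.018*n),.128],th+90,cur))
```

```text
t 9.1 p [0.4755 0.0908 0.1284] yaw -32.1 F [ 1.6  0.8 -0.6] w 0.0
t 9.15 p [0.4745 0.091  0.1284] yaw -32.2 F [-0.1  0.6 -0.4] w 0.0
-122 [ 0.1 -0.4  0.4] [ 0.   0.  -0.2]
-123 [-2.5 -0.1  0.4] [0.  0.  0.8]
-124 [-5.1  0.2  0.4] [0.  0.  1.8]
-125 [-7.8  0.4  0.4] [0.  0.  2.8]
-126 [-10.4   0.6   0.4] [0.  0.  3.8]
-127 [-13.    0.7   0.4] [0.  0.  4.8]
-128 [-15.7   0.7   0.4] [0.  0.  5.8]
-129 [-18.3   0.8   0.4] [0.  0.  6.8]
-130 [-20.9   0.7   0.4] [0.  0.  7.8]
-131 [-23.6   0.7   0.4] [0.  0.  8.8]
-132 [-26.2   0.6   0.4] [0.  0.  9.8]
-133 [-28.8   0.4   0.4] [ 0.   0.  10.8]
```

View pics/w7.png

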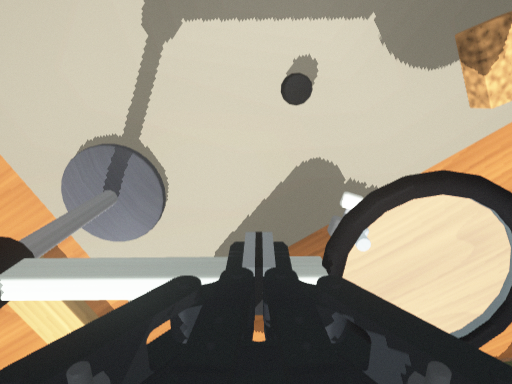

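Emit:
arm_command(plan=[[[-5,0,0,0,0,2,-1],[-9,0.5,0,0,0,3.4,-1],[-13,0.5,0,0,0,5,-1],[-16,0.5,0,0,0,6,-1],[-18.5,0.5,0,0,0,7,-1],[-20,0.5,0,0,0,7.5,-1],[-21,0.5,0,0,0,8,-1],[-21,0.5,0,0,0,8,-1]]])

```text
t: 10.15
tcp_pos: [0.4576, 0.1014, 0.1284]
ee_rot: [-0.0, 0.94, -0.342, -0.0]
contact_force: [-0.2, 0.8, 0.2]
width: 0.0003
```

Run:
```python
from h import *
from station import capture
import cv2
st()
im=capture("wrist"); cv2.imwrite("pics/w8.png",im)
im=capture("top"); cv2.imwrite("pics/t8.png",cv2.resize(im[160:270,170:300],None,fx=5.3,fy=5.3,interpolation=cv2.INTER_CUBIC))
im=capture("scene"); cv2.imwrite("pics/s8.png",cv2.resize(im[150:290,190:330],None,fx=4.2,fy=4.2,interpolation=cv2.INTER_CUBIC));st()
```

```text
t 10.15 p [0.4576 0.1014 0.1284] yaw -40.0 F [-0.2  0.8  0.2] w 0.0
t 10.3 p [0.4577 0.1015 0.1284] yaw -40.0 F [ 0.3  0.1 -0.8] w -0.0
```

View pics/w8.png

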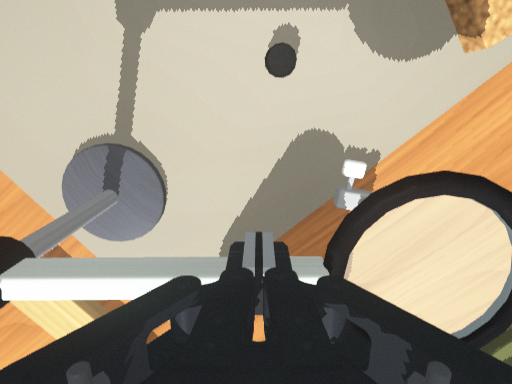

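View pics/t8.png

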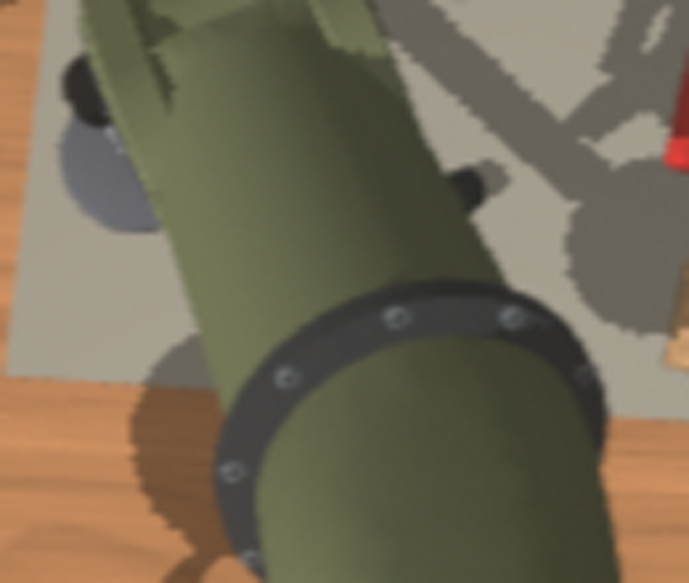

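View pics/s8.png

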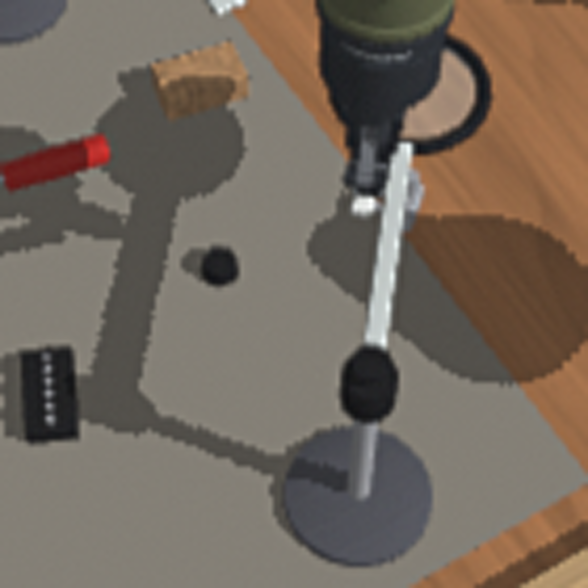

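Run:
```python
from h import *
print(go([.43,-.05,.34],10))
```

```text
(array([  76. ,  133.8, -211.6]), array([ -0.,   0., -50.]))
```

Emit:
arm_command(plan=[[[15,0,0,0,0,0,-1],[30,0,0,0,0,0,-1],[32,0,-30,0,0,0,-1],[32,0,-80,0,0,0,-1],[32,0,-130,0,0,0,-1],[40,0,-180,0,0,-5,-1],[50,30,-212,0,0,-10,-1],[60,70,-212,0,0,-20,-1]]])

```text
t: 11.3
tcp_pos: [0.4605, 0.0081, 0.3428]
ee_rot: [-0.001, 0.985, -0.171, 0.002]
contact_force: [0.1, -1.2, -0.5]
width: 0.0002
```

Run:
```python
from h import *
from station import capture
import cv2
st();print(go([.43,-.05,.34],10))
```

```text
t 11.3 p [0.4605 0.0081 0.3428] yaw -19.7 F [ 0.1 -1.2 -0.5] w 0.0
(array([-9.2, 65. ,  2.6]), array([ -0.1,  -0.3, -29.7]))
```

Emit:
arm_command(plan=[[[-3,20,0,0,0,-6,-1],[-6,40,0,0,0,-13,-1],[-9,60,0,0,0,-20,-1],[-9,65,0,0,0,-27,-1],[-9,65,0,0,0,-30,-1],[-9,65,0,0,0,-30,-1],[-9,65,0,0,0,-30,-1],[-9,65,0,0,0,-30,-1]]])

```text
t: 12.3
tcp_pos: [0.4281, -0.0491, 0.3404]
ee_rot: [-0.0, 0.996, 0.087, -0.0]
contact_force: [0.6, 0.1, -0.3]
width: 0.0003
```

Run:
```python
from h import *
from station import capture
import cv2
st()
p,r=pose(); np.save("wp9.npy",np.r_[p,r.as_quat()])
im=capture("wrist"); cv2.imwrite("pics/w9.png",im)
cv2.imwrite("pics/w9z.png",cv2.resize(im,None,fx=1.5,fy=1.5,interpolation=cv2.INTER_CUBIC))
im=capture("scene"); cv2.imwrite("pics/s9.png",cv2.resize(im[150:290,190:330],None,fx=4.2,fy=4.2,interpolation=cv2.INTER_CUBIC));st()
```

```text
t 12.3 p [ 0.4281 -0.0491  0.3404] yaw 10.0 F [ 0.6  0.1 -0.3] w 0.0
t 12.4 p [ 0.428  -0.049   0.3404] yaw 10.0 F [ 0.2  0.3 -0.3] w 0.0
```

View pics/w9z.png

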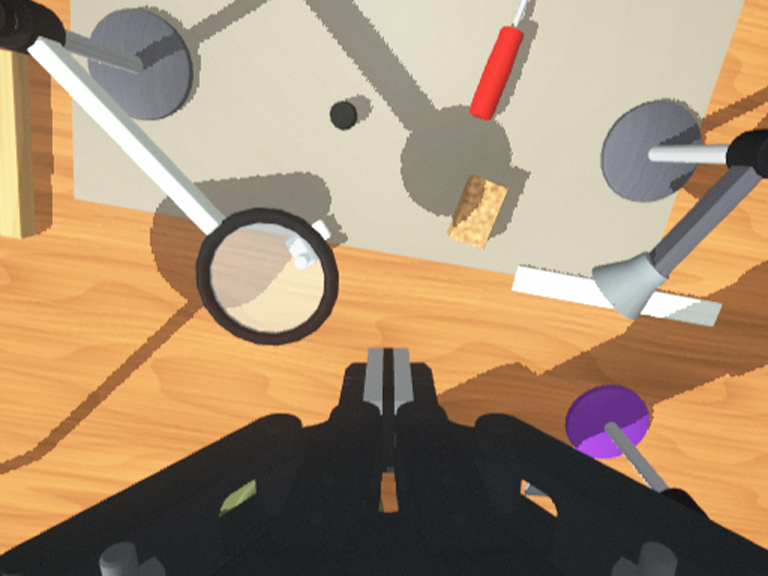

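View pics/s9.png

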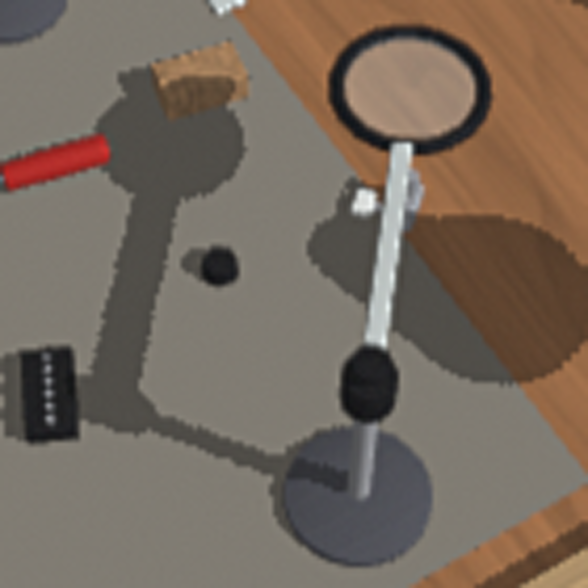

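Run:
```python
import cv2
im=cv2.imread("pics/w9.png")
cv2.imwrite("pics/w9t.png",cv2.resize(im[130:235,125:235],None,fx=5.5,fy=5.5,interpolation=cv2.INTER_CUBIC))
```

```text
(no output)
```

View pics/w9t.png

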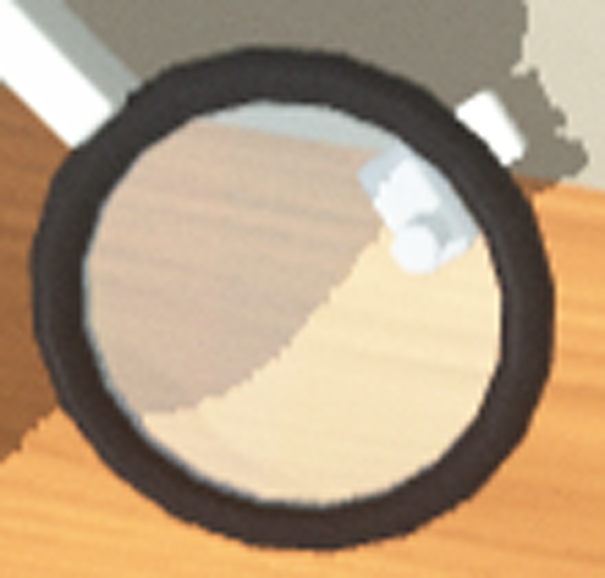

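Run:
```python
from h import *
w=np.load("wp9.npy");p,r=w[:3],R.from_quat(w[3:])
g=lambda u,v:(125-.4+u/5.5,130-.4+v/5.5)
T=wpx(g(420,208),.018,p,r);L=wpx(g(293,300),.161,p,r);F=wpx((141/1.5-.2,63/1.5-.2),.004,p,r);FL=wpx((653/1.5,150/1.5),.004,p,r)
B=wpx(g(490,127),.012,p,r)
print("T",T,"B",B,"L",L,"F",F,"FL",FL)
an=lambda d:np.degrees(np.arctan2(d[1],d[0]))
print("lens ang",an((L-F)[:2]),np.hypot(*(L-F)[:2]),"tuner ang",an((T-F)[:2]),np.hypot(*(T-F)[:2]),"gap",(L-T)[:2])
# scene
Ls=px2w("scene",(190-.4+410/4.2,150-.4+90/4.2),.161);Fs=px2w("scene",(190-.4+358/4.2,150-.4+495/4.2),.004)
print("scene L",Ls,Fs,an((Ls-Fs)[:2]),np.hypot(*(Ls-Fs)[:2]))
```

```text
T [0.37904415 0.04045914 0.018     ] B [0.40613472 0.02347629 0.012     ] L [0.38845093 0.04361139 0.161     ] F [0.54238099 0.22798946 0.004     ] FL [ 0.55118965 -0.31633289  0.004     ]
lens ang -129.85719022538035 0.2401868833802328 tuner ang -131.05550533687628 0.24868965500900078 gap [0.00940677 0.00315225]
scene L [0.38599324 0.04441638 0.161     ] [0.53773108 0.22751851 0.004     ] -129.64874646320635 0.23780403936540034
```

Run:
```python
from h import *
cur=pose();P=np.array([.539,.228])
def tgt(th,off):
    a=np.radians(th);u=np.array([np.cos(a),np.sin(a)]);n=np.array([-np.sin(a),np.cos(a)]);return P+.15*u+off*n
q=tgt(-130,.018+.035);print(q)
print(go([*q,.34],-41.3,cur)); print(go([*q,.128],-41.3,cur))
```

```text
[0.48318221 0.07902559]
(array([  76.6, -116.5,    0.4]), array([-0. ,  0. , 51.3]))
(array([  76.6, -116.5,  212.4]), array([-0. ,  0. , 51.3]))
```

Emit:
arm_command(plan=[[[15,-23,0,0,0,10,-1],[31,-47,0,0,0,20,-1],[46,-70,0,0,0,30,-1],[61,-93,0,0,0,40,-1],[76.5,-116.5,0,0,0,50,-1],[76.5,-116.5,30,0,0,51.3,-1],[76.5,-116.5,80,0,0,51.3,-1],[76.5,-116.5,120,0,0,51.3,-1]]])

```text
t: 13.4
tcp_pos: [0.4827, 0.0791, 0.2188]
ee_rot: [0.0, 0.936, -0.352, -0.0]
contact_force: [0.7, -0.0, 1.0]
width: 0.0002
```

Emit:
arm_command(plan=[[[0,0,40,0,0,0,-1],[0,0,75,0,0,0,-1],[0,0,92,0,0,0,-1],[0,0,92,0,0,0,-1],[-10,0,92,0,0,0,-1],[-20,0,92,0,0,0,-1],[-27,0,92,0,0,0,-1],[-27,0,92,0,0,0,-1]]])

```text
t: 14.4
tcp_pos: [0.4624, 0.0974, 0.1289]
ee_rot: [-0.0, 0.936, -0.352, 0.0]
contact_force: [0.0, 0.3, 0.2]
width: -0.0001
```

Run:
```python
from h import *
st()
cur=pose();P=np.array([.539,.228])
for th in (-130,-131,-131.3):
    a=np.radians(th);u=np.array([np.cos(a),np.sin(a)]);n=np.array([-np.sin(a),np.cos(a)]);print(go([*(P+.15*u+.018*n),.128],-41.3,cur))
print("rel to old contact (.4577,.1015):", go([.4577,.1015,.128],-41.3,cur))
from station import capture
import cv2
cv2.imwrite("pics/w10.png",capture("wrist"))
```

```text
t 14.4 p [0.4624 0.0974 0.1289] yaw -41.2 F [0.  0.3 0.2] w -0.0
(array([-7.3,  0.9,  0.9]), array([-0. , -0. ,  0.1]))
(array([-9.9,  1.3,  0.9]), array([-0. , -0. ,  0.1]))
(array([-10.7,   1.3,   0.9]), array([-0. , -0. ,  0.1]))
rel to old contact (.4577,.1015): (array([-6.2,  0. ,  0.9]), array([-0. , -0. ,  0.1]))
```

View pics/w10.png

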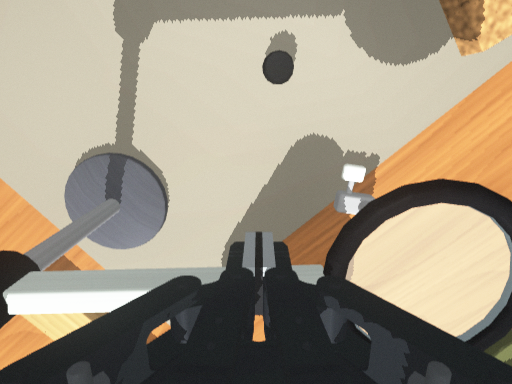

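Emit:
arm_command(plan=[[[-4,0.5,0,0,0,0,-1],[-6,1,0,0,0,0,-1],[-7.5,1,0,0,0,0,-1],[-9.4,1,0,0,0,0,-1],[-9.4,1,0,0,0,0,-1],[-9.4,1,0,0,0,0,-1],[0,1,0,0,0,0,-1],[25,1,0,0,0,0,-1]]])

```text
t: 15.45
tcp_pos: [0.4811, 0.0799, 0.1286]
ee_rot: [-0.0, 0.936, -0.352, -0.0]
contact_force: [-0.2, 0.4, 0.8]
width: 0.0002
```

Run:
```python
from h import *
st(); print(go([.42,-.10,.34],10))
```

```text
t 15.45 p [0.4811 0.0799 0.1286] yaw -41.2 F [-0.2  0.4  0.8] w 0.0
(array([  72.4,  175.6, -211.5]), array([ -0. ,   0. , -51.2]))
```

Emit:
arm_command(plan=[[[5,0,-40,0,0,0,-1],[5,0,-90,0,0,0,-1],[5,0,-140,0,0,0,-1],[10,10,-190,0,0,-9,-1],[25,40,-211,0,0,-18,-1],[40,80,-211,0,0,-28,-1],[55,120,-211,0,0,-38,-1],[66,155,-211,0,0,-46,-1]]])

```text
t: 16.45
tcp_pos: [0.4278, -0.0825, 0.3395]
ee_rot: [0.0, 0.999, 0.043, 0.0]
contact_force: [0.9, 0.1, -0.1]
width: 0.0001
```

Emit:
arm_command(plan=[[[5,20,0,0,0,-4,-1],[5,20,0,0,0,-4,-1],[5,20,0,0,0,-4,-1],[5,20,0,0,0,-4,-1],[5,20,0,0,0,-4,-1],[5,20,0,0,0,-4,-1],[5,20,0,0,0,-4,-1],[5,20,0,0,0,-4,-1]]])

```text
t: 17.45
tcp_pos: [0.4348, -0.0999, 0.3394]
ee_rot: [-0.0, 0.997, 0.076, 0.0]
contact_force: [0.3, 0.5, -0.0]
width: 0.0
```

Run:
```python
from h import *
from station import capture
import cv2
st()
p,r=pose(); np.save("wp11.npy",np.r_[p,r.as_quat()])
im=capture("wrist"); cv2.imwrite("pics/w11.png",im)
cv2.imwrite("pics/w11z.png",cv2.resize(im,None,fx=1.5,fy=1.5,interpolation=cv2.INTER_CUBIC))
im=capture("scene"); cv2.imwrite("pics/s11.png",im);cv2.imwrite("pics/s11z.png",cv2.resize(im[150:290,190:330],None,fx=4.2,fy=4.2,interpolation=cv2.INTER_CUBIC));st()
```

```text
t 17.45 p [ 0.4348 -0.0999  0.3394] yaw 8.7 F [ 0.3  0.5 -0. ] w 0.0
t 17.55 p [ 0.4348 -0.1     0.3394] yaw 8.7 F [-0.7  0.  -0.4] w -0.0
```

View pics/w11z.png

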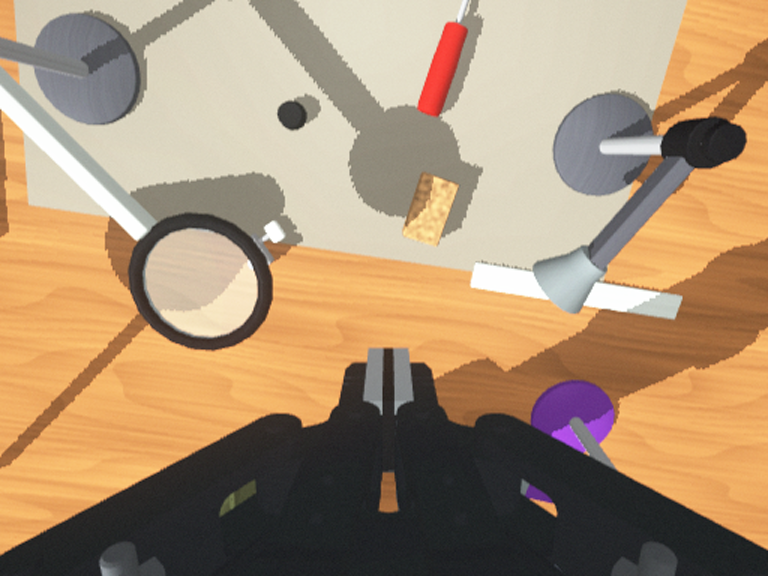

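View pics/s11z.png

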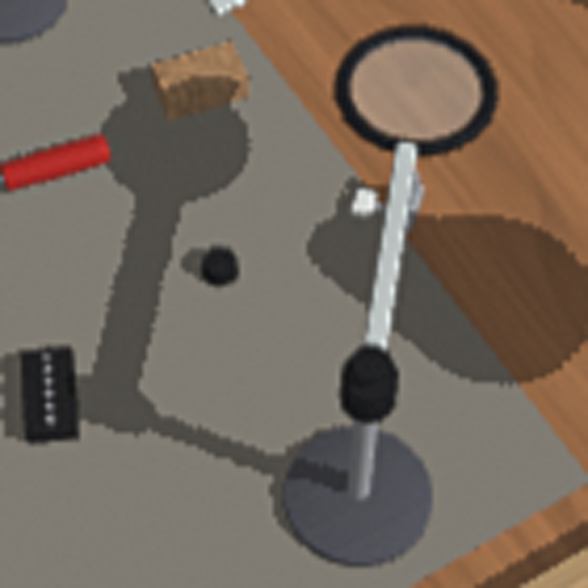

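Run:
```python
from h import *
import cv2
w=np.load("wp11.npy");p,r=w[:3],R.from_quat(w[3:])
an=lambda d:np.degrees(np.arctan2(d[1],d[0]))
h=lambda u,v:(u/1.5-.17,v/1.5-.17)
L=wpx(h(201,281),.161,p,r);F=wpx(h(87,68),.004,p,r);FL=wpx(h(604,143),.004,p,r)
T=np.array([.379,.0405])
print(L,F,FL,"lens ang",an((L-F)[:2]),"gap to T",L[:2]-T)
Ls=px2w("scene",(190-.4+416/4.2,150-.4+90/4.2),.161);Fs=px2w("scene",(190-.4+358/4.2,150-.4+495/4.2),.004);print("scene",an((Ls-Fs)[:2]))
a=wpx(h(686,170),.172,p,r);b=wpx(h(600,255),.172,p,r);print("lamp",a,b,an((b-a)[:2]))
print("target lamp",an(T-FL[:2]))
im=cv2.imread("pics/w11.png");cv2.imwrite("pics/w11l.png",cv2.resize(im[55:220,340:505],None,fx=3.6,fy=3.6,interpolation=cv2.INTER_CUBIC))
```

```text
[0.38571992 0.04590062 0.161     ] [0.5420771  0.22869091 0.004     ] [ 0.55120932 -0.31498381  0.004     ] lens ang -130.5433839077779 gap to T [0.00671992 0.00540062]
scene -130.64801576882985
lamp [ 0.52774589 -0.3052003   0.172     ] [ 0.45689584 -0.26108055  0.172     ] 148.0886513613296
target lamp 115.84723969529186
```

View pics/w11l.png

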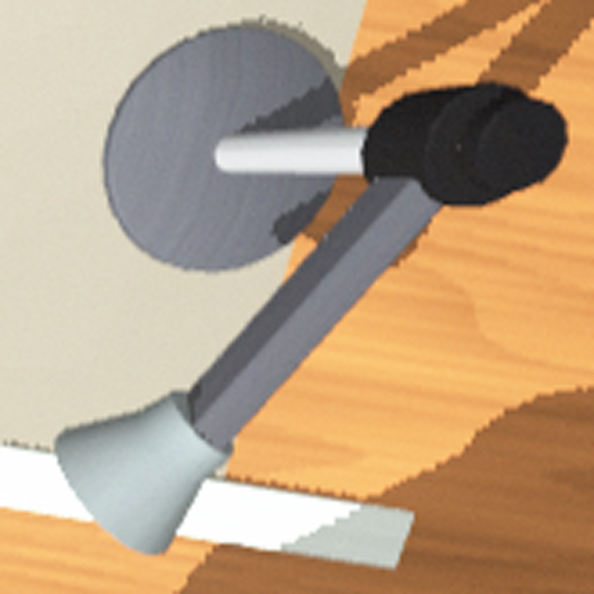

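Run:
```python
from h import *
w=np.load("wp11.npy");p,r=w[:3],R.from_quat(w[3:])
an=lambda d:np.degrees(np.arctan2(d[1],d[0]))
h=lambda u,v:(340+u/3.6-.35,55+v/3.6-.35)
a=wpx(h(428,195),.172,p,r);b=wpx(h(216,420),.172,p,r);print("lamp",a,b,an((b-a)[:2]))
FL=wpx(h(226,148),.004,p,r);print(FL, "via far",an((b-FL)[:2]))
P=np.array([.5500,-.3150])
def tgt(th,off,rr=.06):
    A=np.radians(th);u=np.array([np.cos(A),np.sin(A)]);n=np.array([np.sin(A),-np.cos(A)]);return P+rr*u-off*n
q=tgt(149,.018+.035);print(q); print(go([*q,.34],59),go([*q,.128],59))
```

```text
lamp [ 0.5323815  -0.30514166  0.172     ] [ 0.45516461 -0.26137054  0.172     ] 150.45286574046898
[ 0.55030817 -0.31513488  0.004     ] via far 150.52979730651313
[ 0.47127294 -0.32952758]
(array([  1.2, 232.4,  -0.6]), array([  0. ,  -0. , -50.3])) (array([  1.2, 232.4, 211.4]), array([  0. ,  -0. , -50.3]))
```

```bash
cat >> h.py <<'E'
PL2=np.array([.5500,-.3150])
def lt(th,off,rr=.062):
    A=np.radians(th);u=np.array([np.cos(A),np.sin(A)]);n=np.array([np.sin(A),-np.cos(A)]);return PL2+rr*u-off*n
E
python3 - <<'E'
from h import *
q=lt(150,.018+.035);print(q); print(go([*q,.34],60),go([*q,.132],60))
E
```

```text
[ 0.46980642 -0.32989935]
(array([ -0.3, 232.5,  -0.6]), array([  0. ,  -0. , -51.3])) (array([ -0.3, 232.5, 207.4]), array([  0. ,  -0. , -51.3]))
```

Emit:
arm_command(plan=[[[0,40,0,0,0,-10,-1],[0,80,0,0,0,-20,-1],[0,125,0,0,0,-30,-1],[0,170,0,0,0,-40,-1],[0,210,0,0,0,-50,-1],[0,232,0,0,0,-51,-1],[0,232,40,0,0,-51,-1],[0,232,80,0,0,-51,-1]]])

```text
t: 18.55
tcp_pos: [0.4701, -0.3299, 0.2583]
ee_rot: [0.0, 0.867, 0.497, 0.0]
contact_force: [-0.7, -0.3, -0.5]
width: -0.0004
```

Run:
```python
from h import *
from station import capture
import cv2
st();q=lt(150,.018+.035);print(q);print(go([*q,.132],60))
cv2.imwrite("pics/w12.png",capture("wrist"))
```

```text
t 18.55 p [ 0.4701 -0.3299  0.2583] yaw 59.7 F [-0.7 -0.3 -0.5] w -0.0
[ 0.46980642 -0.32989935]
(array([ -0.2,  -0.3, 126.3]), array([ 0. , -0. , -0.3]))
```

View pics/w12.png

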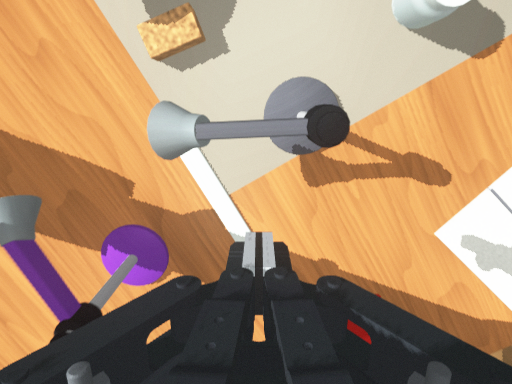

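Run:
```python
from h import *
p,r=pose()
q=wpx((78,322),.185,p,r);print(q, r.inv().apply(q-p))
print(px2w("top",(391,300),.19), px2w("top",(371,296),.004))
```

```text
[ 0.25079805 -0.35320638  0.185     ] [-0.13080552 -0.17403095  0.06909312]
[ 0.22400743 -0.36414169  0.19      ] [ 0.22182725 -0.37281615  0.004     ]
```

Emit:
arm_command(plan=[[[0,0,40,0,0,0,-1],[0,0,80,0,0,0,-1],[0,0,110,0,0,0,-1],[0,0,126,0,0,0,-1],[0,0,126,0,0,0,-1],[10,0,126,0,0,0,-1],[20,0,126,0,0,0,-1],[24,0,126,0,0,0,-1]]])

```text
t: 19.6
tcp_pos: [0.4833, -0.3074, 0.1343]
ee_rot: [0.001, 0.867, 0.499, 0.001]
contact_force: [0.4, 0.9, -0.6]
width: 0.0
```

Run:
```python
from h import *
from station import capture
import cv2
st();cur=pose()
for th in range(150,112,-2): print(th,*go([*lt(th,.018),.132],th-90,cur))
cv2.imwrite("pics/w13.png",capture("wrist"))
```

```text
t 19.6 p [ 0.4833 -0.3074  0.1343] yaw 59.8 F [ 0.4  0.9 -0.6] w 0.0
150 [ 8.8 -0.4  2.3] [ 0.1 -0.  -0.2]
148 [11.  -1.   2.3] [ 0.1 -0.   1.8]
146 [13.2 -1.6  2.3] [ 0.1 -0.   3.8]
144 [15.4 -2.   2.3] [ 0.1 -0.   5.8]
142 [17.6 -2.4  2.3] [ 0.1 -0.   7.8]
140 [19.8 -2.7  2.3] [ 0.1 -0.   9.8]
138 [22.1 -2.9  2.3] [ 0.1 -0.  11.8]
136 [24.3 -3.   2.3] [ 0.1 -0.  13.8]
134 [26.6 -3.1  2.3] [ 0.1 -0.  15.8]
132 [28.8 -3.   2.3] [ 0.1 -0.  17.8]
130 [31.1 -2.9  2.3] [ 0.1 -0.  19.8]
128 [33.3 -2.8  2.3] [ 0.1 -0.  21.8]
126 [35.6 -2.5  2.3] [ 0.1 -0.  23.8]
124 [37.8 -2.2  2.3] [ 0.1 -0.  25.8]
122 [40.  -1.7  2.3] [ 0.1 -0.  27.8]
120 [42.2 -1.2  2.3] [ 0.1 -0.  29.8]
118 [44.4 -0.7  2.3] [ 0.1 -0.  31.8]
116 [46.5 -0.   2.3] [ 0.1 -0.  33.8]
114 [48.7  0.7  2.3] [ 0.1 -0.  35.8]
```

View pics/w13.png

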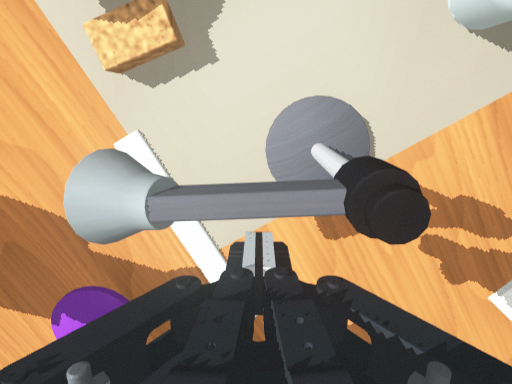

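Emit:
arm_command(plan=[[[4,0,0,0,0,0,-1],[9,0,0,0,0,0,-1],[12,-1,0,0,0,3,-1],[15.5,-2,0,0,0,6,-1],[18.5,-2.5,0,0,0,9,-1],[22,-3,0,0,0,12,-1],[25.5,-3,0,0,0,15,-1],[29,-3,0,0,0,18,-1]]])

```text
t: 20.65
tcp_pos: [0.4933, -0.2828, 0.1333]
ee_rot: [0.0, 0.935, 0.355, -0.001]
contact_force: [-2.3, -2.0, 2.5]
width: -0.0003
```

Run:
```python
from h import *
from station import capture
import cv2
st();cur=pose()
for th in range(132,113,-2): print(th,*go([*lt(th,.018),.132],th-90,cur))
cv2.imwrite("pics/w14.png",capture("wrist"));st()
```

```text
t 20.65 p [ 0.4933 -0.2828  0.1333] yaw 41.6 F [-2.3 -2.   2.5] w -0.0
132 [ 2.6 -0.2  1.3] [-0.   0.1 -0.4]
130 [ 4.7 -0.8  1.3] [-0.   0.1  1.6]
128 [ 6.9 -1.3  1.3] [-0.   0.1  3.6]
126 [ 9.1 -1.8  1.3] [-0.   0.1  5.6]
124 [11.4 -2.1  1.3] [-0.   0.1  7.6]
122 [13.6 -2.4  1.3] [-0.   0.1  9.6]
120 [15.8 -2.7  1.3] [-0.   0.1 11.6]
118 [18.1 -2.8  1.3] [-0.   0.1 13.6]
116 [20.3 -2.9  1.3] [-0.   0.1 15.6]
114 [22.6 -2.9  1.3] [ 0.   0.1 17.6]
t 20.7 p [ 0.4938 -0.2822  0.1334] yaw 41.5 F [-1.4 -1.7  0.2] w 0.0
```

View pics/w14.png

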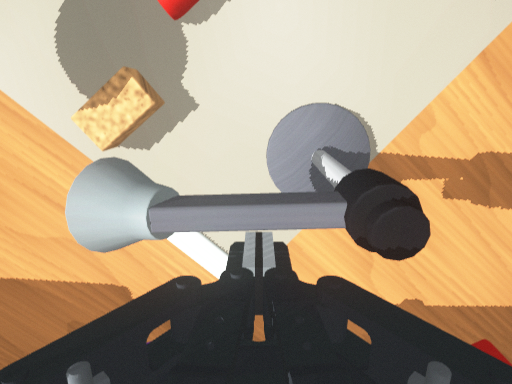

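Emit:
arm_command(plan=[[[4,-0.5,0,0,0,2,-1],[7,-1,0,0,0,4,-1],[9,-1.5,0,0,0,6,-1],[11.5,-2,0,0,0,8,-1],[13.5,-2.5,0,0,0,10,-1],[16,-2.5,0,0,0,12,-1],[18,-3,0,0,0,13.6,-1],[18,-3,0,0,0,13.6,-1]]])

```text
t: 21.7
tcp_pos: [0.506, -0.2675, 0.1335]
ee_rot: [0.0, 0.97, 0.243, 0.0]
contact_force: [-1.0, -1.7, -0.2]
width: -0.0001
```

Run:
```python
from h import *
from station import capture
import cv2
st();cur=pose()
for th in range(120,111,-1): print(th,*go([*lt(th,.018),.132],th-90,cur))
im=capture("wrist")
p,r=pose();np.save("wp15.npy",np.r_[p,r.as_quat()])
cv2.imwrite("pics/w15.png",cv2.resize(im,None,fx=1.5,fy=1.5,interpolation=cv2.INTER_CUBIC));st()
```

```text
t 21.7 p [ 0.506  -0.2675  0.1335] yaw 28.1 F [-1.  -1.7 -0.2] w -0.0
120 [-3.6  1.2  1.5] [ 0.  -0.  -1.9]
119 [-2.5  0.9  1.5] [ 0.  -0.  -0.9]
118 [-1.4  0.5  1.5] [ 0.  -0.   0.1]
117 [-0.4  0.2  1.5] [ 0.  -0.   1.1]
116 [ 0.7 -0.   1.5] [ 0.  -0.   2.1]
115 [ 1.8 -0.3  1.5] [ 0.  -0.   3.1]
114 [ 2.9 -0.6  1.5] [ 0.  -0.   4.1]
113 [ 4.  -0.8  1.5] [ 0.  -0.   5.1]
112 [ 5.1 -1.   1.5] [ 0.  -0.   6.1]
t 21.75 p [ 0.506  -0.2675  0.1334] yaw 28.1 F [-0.8 -1.   0. ] w 0.0
```

View pics/w15.png

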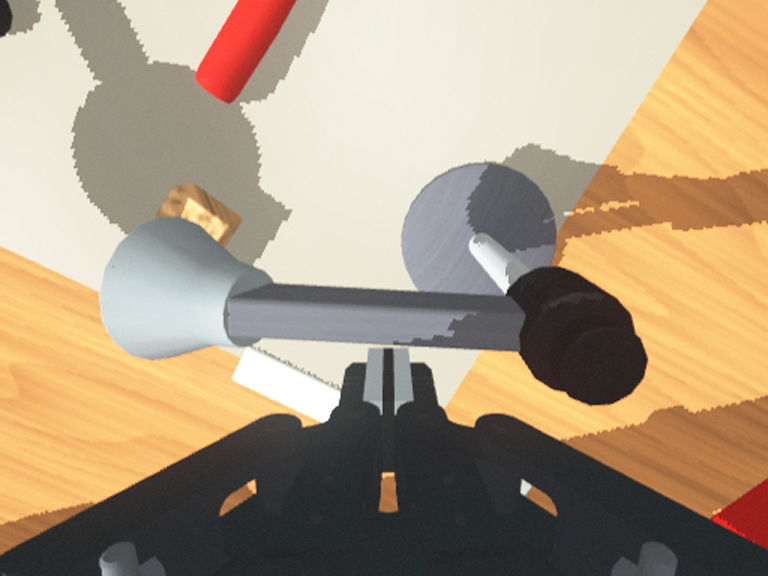

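Run:
```python
from h import *
import cv2
w=np.load("wp15.npy");p,r=w[:3],R.from_quat(w[3:])
an=lambda d:np.degrees(np.arctan2(d[1],d[0]))
h=lambda u,v:(u/1.5-.17,v/1.5-.17)
a=wpx(h(520,350),.172,p,r);b=wpx(h(225,338),.172,p,r);print(a,b,an((b-a)[:2]))
im=cv2.imread("pics/w15.png");cv2.imwrite("pics/w15z.png",cv2.resize(im[260:370,200:540],None,fx=2.3,fy=2.3))
```

```text
[ 0.53619942 -0.30050615  0.172     ] [ 0.49434086 -0.21319969  0.172     ] 115.61511026436024
```

View pics/w15z.png

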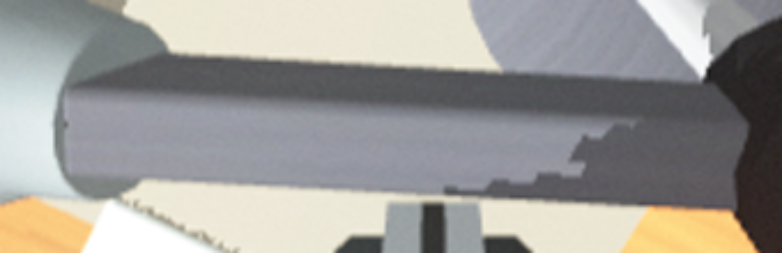

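Emit:
arm_command(plan=[[[-10,0,0,0,0,0,-1],[-25,0,0,0,0,0,-1],[-35,0,0,0,0,0,-1],[-38,0,-40,0,0,0,-1],[-38,0,-90,0,0,0,-1],[-38,0,-140,0,0,0,-1],[-38,0,-190,0,0,0,-1],[-38,0,-207,0,0,0,-1]]])

```text
t: 22.75
tcp_pos: [0.4724, -0.2864, 0.3439]
ee_rot: [0.002, 0.97, 0.243, 0.002]
contact_force: [0.3, 0.3, -1.0]
width: -0.0001
```

Run:
```python
from h import *
st();print(go([.435,-.1,.34],9))
```

```text
t 22.75 p [ 0.4724 -0.2864  0.3439] yaw 28.1 F [ 0.3  0.3 -1. ] w -0.0
(array([  54.7, -182. ,    3.3]), array([ 0.2, -0.2, 19.1]))
```

Emit:
arm_command(plan=[[[10,-35,0,0,0,4,-1],[22,-75,0,0,0,8,-1],[35,-115,0,0,0,12,-1],[47,-155,0,0,0,16,-1],[54,-180,0,0,0,19,-1],[54,-182,0,0,0,19,-1],[54,-182,0,0,0,19,-1],[54,-182,0,0,0,19,-1]]])

```text
t: 23.75
tcp_pos: [0.4339, -0.1011, 0.3402]
ee_rot: [0.0, 0.997, 0.079, -0.0]
contact_force: [-0.4, -0.3, 0.5]
width: -0.0002
```

Run:
```python
from h import *
from station import capture
import cv2
st()
p,r=pose(); np.save("wp16.npy",np.r_[p,r.as_quat()])
im=capture("wrist"); cv2.imwrite("pics/w16.png",im)
cv2.imwrite("pics/w16z.png",cv2.resize(im,None,fx=1.5,fy=1.5,interpolation=cv2.INTER_CUBIC))
cv2.imwrite("pics/w16l.png",cv2.resize(im[40:205,330:495],None,fx=3.6,fy=3.6,interpolation=cv2.INTER_CUBIC))
```

```text
t 23.75 p [ 0.4339 -0.1011  0.3402] yaw 9.0 F [-0.4 -0.3  0.5] w -0.0
```

View pics/w16z.png

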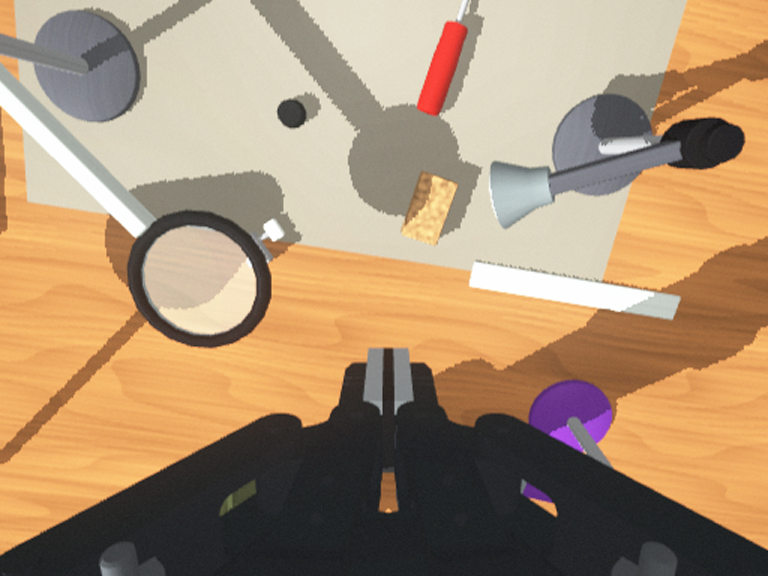

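View pics/w16l.png

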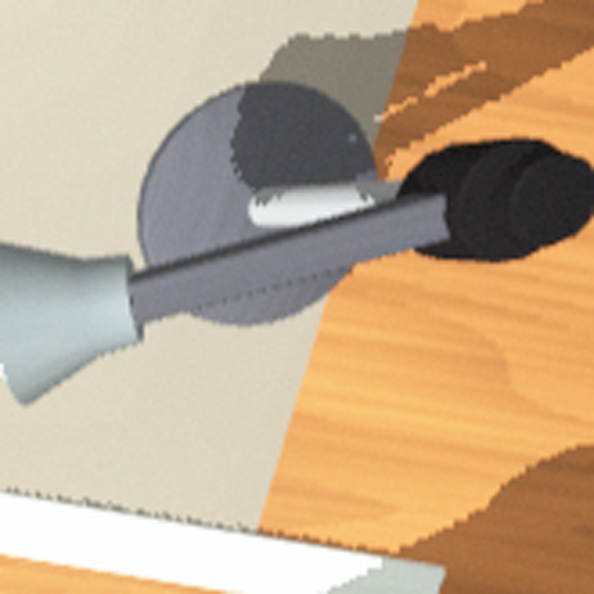

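Run:
```python
from h import *
w=np.load("wp16.npy");p,r=w[:3],R.from_quat(w[3:])
an=lambda d:np.degrees(np.arctan2(d[1],d[0]))
h=lambda u,v:(330+u/3.6-.35,40+v/3.6-.35); z=lambda u,v:(u/1.5-.17,v/1.5-.17)
for a,b in [((447,240),(145,323)),((447,219),(138,303)),((440,202),(133,282))]:
    A=wpx(h(*a),.172,p,r);B=wpx(h(*b),.172,p,r);print(an((B-A)[:2]),B)
F=wpx(h(258,203),.004,p,r);B=wpx(h(138,303),.172,p,r);print("foot",F,"via pivot",an((B-F)[:2]),"target",an(np.array([.379,.0405])-F[:2]))
L=wpx(z(199.5,278.5),.161,p,r);Fm=wpx(z(87,66),.004,p,r);print("lens",L,"ang",an((L-Fm)[:2]))
```

```text
114.55491354037987 [ 0.49596966 -0.21639695  0.172     ]
114.30423134083816 [ 0.50151191 -0.2126958   0.172     ]
113.59996441195092 [ 0.50738335 -0.20956044  0.172     ]
foot [ 0.54983482 -0.31440021  0.004     ] via pivot 115.4138407711657 target 115.70431097110774
lens [0.38561326 0.04606573 0.161     ] ang -130.46819238840058
```

Run:
```python
from h import *
from station import capture
import cv2
im=capture("top"); cv2.imwrite("pics/t17.png",im)
cv2.imwrite("pics/t17z.png",cv2.resize(im[150:260,170:400],None,fx=3.4,fy=3.4,interpolation=cv2.INTER_CUBIC))
im=capture("scene"); cv2.imwrite("pics/s17.png",im)
cv2.imwrite("pics/s17z.png",cv2.resize(im[80:300,160:320],None,fx=2.7,fy=2.7,interpolation=cv2.INTER_CUBIC)); st()
```

```text
t 23.9 p [ 0.4339 -0.1005  0.3402] yaw 9.1 F [ 0.4  0.3 -0.2] w 0.0
```

View pics/t17z.png

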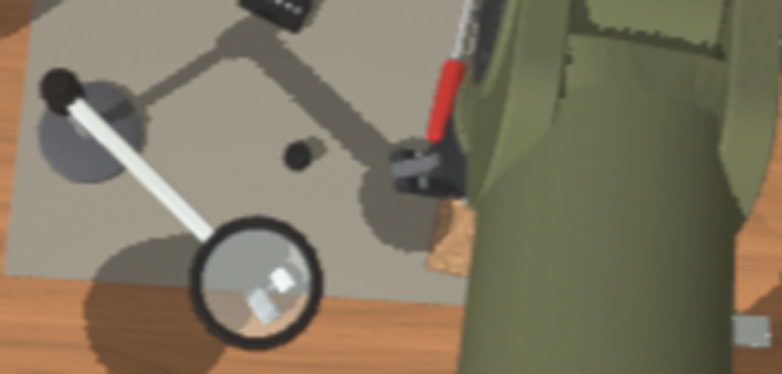

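View pics/s17z.png

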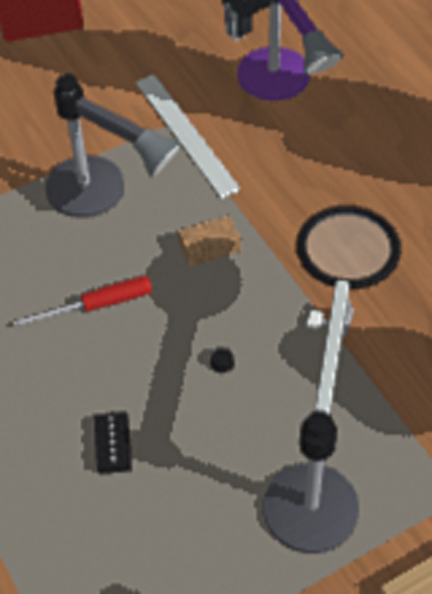

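Run:
```python
from h import *
print(go([.40,-.30,.33],12),go([.24,-.56,.32],17))
```

```text
(array([-64.9, 191.7,  10.1]), array([-0. ,  0. , -2.9])) (array([-263.8,  423.3,   20.2]), array([-0. ,  0. , -7.9]))
```

Emit:
arm_command(plan=[[[-15,45,0,0,0,0,-1],[-33,97,5,0,0,-1,-1],[-50,145,8,0,0,-2,-1],[-65,190,10,0,0,-3,-1],[-95,225,10,0,0,-4,-1],[-125,260,10,0,0,-5,-1],[-155,295,10,0,0,-6,-1],[-185,330,10,0,0,-7,-1]]])

```text
t: 24.9
tcp_pos: [0.3024, -0.4564, 0.3302]
ee_rot: [-0.0, 0.99, 0.14, -0.0]
contact_force: [0.9, -0.4, -0.3]
width: -0.0003
```

Emit:
arm_command(plan=[[[-30,35,0,0,0,0,-1],[-55,65,0,0,0,0,-1],[-75,90,0,0,0,0,-1],[-78,93,0,0,0,0,-1],[-78,93,0,0,0,0,-1],[-78,93,0,0,0,0,-1],[-78,93,0,0,0,0,-1],[-78,93,0,0,0,0,-1]]])

```text
t: 25.9
tcp_pos: [0.2549, -0.5655, 0.3307]
ee_rot: [0.0, 0.99, 0.141, 0.0]
contact_force: [-0.4, -0.2, 0.4]
width: 0.0001
```

Run:
```python
from h import *
from station import capture
import cv2
st()
im=capture("top"); cv2.imwrite("pics/t18.png",im)
cv2.imwrite("pics/t18z.png",cv2.resize(im[150:260,170:400],None,fx=3.4,fy=3.4,interpolation=cv2.INTER_CUBIC))
cv2.imwrite("pics/t18l.png",cv2.resize(im[165:235,310:390],None,fx=8,fy=8,interpolation=cv2.INTER_CUBIC))
cv2.imwrite("pics/t18m.png",cv2.resize(im[170:260,180:280],None,fx=6,fy=6,interpolation=cv2.INTER_CUBIC))
```

```text
t 25.9 p [ 0.2549 -0.5655  0.3307] yaw 16.2 F [-0.4 -0.2  0.4] w 0.0
```

View pics/t18.png

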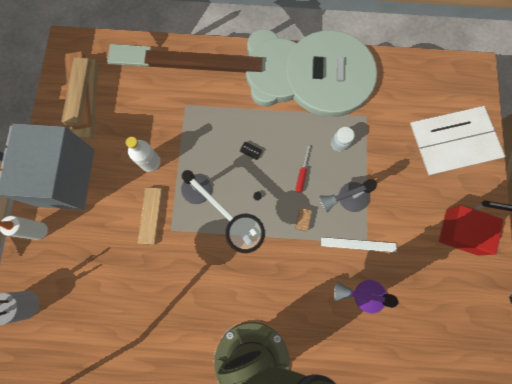

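View pics/t18l.png

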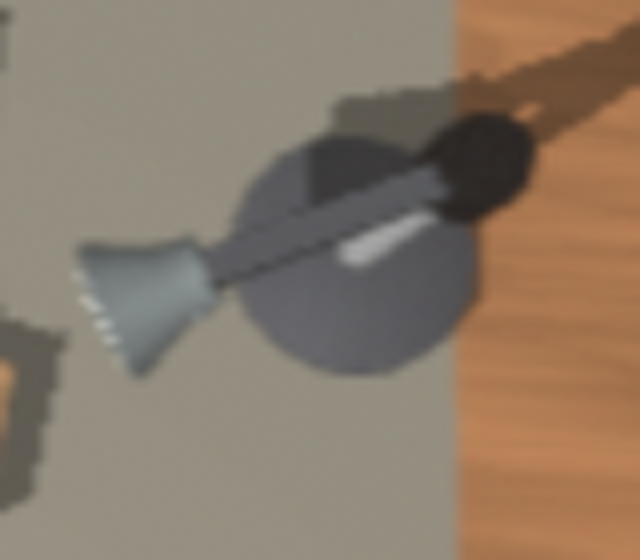

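View pics/t18m.png

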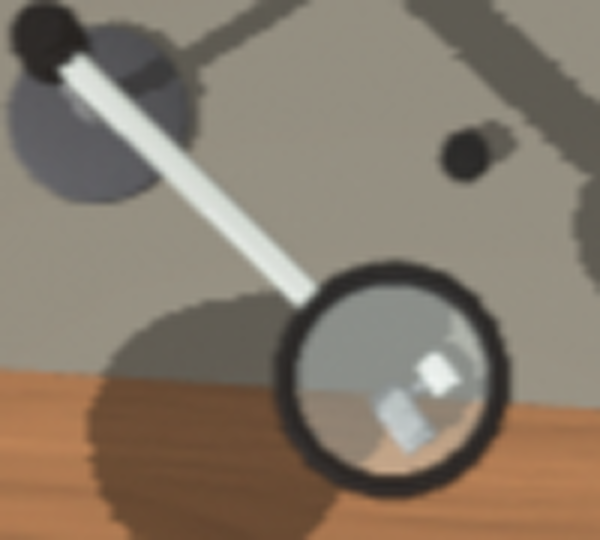

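Run:
```python
from h import *
an=lambda d:np.degrees(np.arctan2(d[1],d[0]))
l=lambda u,v:(310+u/8-.44,165+v/8-.44); m=lambda u,v:(180+u/6-.42,170+v/6-.42)
for a,b in [((420,165),(207,248)),((445,200),(220,290))]:
    A=px2w("top",l(*a),.172);B=px2w("top",l(*b),.172);print("bar",an((B-A)[:2]))
FL=px2w("top",l(356,255),.004);Mo=px2w("top",l(108,311),.150)
T=px2w("top",m(405,418),.018);L=px2w("top",m(393,378.5),.161);F=px2w("top",m(101,112),.004)
print(FL,Mo,"mouth ang",an((Mo-FL)[:2]),np.hypot(*(Mo-FL)[:2]),"target",an((T-FL)[:2]))
print("T",T,"L",L,"F",F,"lens",an((L-F)[:2]),np.hypot(*(L-F)[:2]),"tuner",an((T-F)[:2]),np.hypot(*(T-F)[:2]),L-T)
```

```text
bar 115.26188755605749
bar 115.69191569071256
[ 0.5482969  -0.31556421  0.004     ] [ 0.48667663 -0.18089031  0.15      ] mouth ang 114.58654761927971 0.1481017082518413 target 115.8402595458127
T [0.37590909 0.04039859 0.018     ] L [0.38239782 0.04523923 0.161     ] F [0.53981031 0.22721581 0.004     ] lens -130.86030089944876 0.24061205970134325 tuner -131.26160022452441 0.24852420781751 [0.00648874 0.00484064 0.143     ]
```

Run:
```python
from station import *
print(finish_job())
```

```text
the job is handed in; nothing more can be done
None
```

I pushed the magnifier's arm round first and then the lamp's arm, using only the closed fingertip. The hand is now well clear, and I handed the job in at about 26 s of the 64 s allowed.

- **Magnifier:** in the last top view the lens sits at −130.9° about its pivot and the tuning machine at −131.3°, so it is about 2 mm off sideways. The tuning machine is also about 8 mm farther out than the lens can reach, which turning the arm cannot change.
- **Lamp:** the bar points at 115.3 to 115.7° in the top view, against 115.8° to the tuning machine. The top-view hood mouth gave 114.6° and the hover wrist view 113.6 to 115.4°, so the lamp may be up to about 2° short.
- **First try:** my first pass at the magnifier went over the bar without touching it, because the fingertips sit about 28 mm higher than the stated tool point. I lowered the hand and repeated the push, then backed off and nudged the arm about 1° further to centre it better.
- **Rest of the bench:** the forces I read never went above about 4 N. Before and after pictures show the tuning machine, the other things on the bench and the purple look-alike where they were.

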